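# Restock and lock the scent-bottle display tray

## Task

Restock the lockable display tray on the shop counter: pull the lock pin, stand it in the parking hole at the tray's open end, and slide the pusher fully back. Load every square bottle that is on the counter into the channel, upright and down on the channel floor, turned so that its flat sides are square to the walls, then slide the pusher up until the bottles stand in one tight row against the end stop. Lock the row by putting the pin fully home in the hole just behind the pusher, and leave the round bottles where they are.

Things in the scene. Friction and masses are not known exactly. Their poses are not given: they have to be found in the camera images.
- stop (a point): Display tray: fixed aluminium rail, 60 mm wide, with a channel between walls 33 mm apart, 10 mm thick, 18 mm high; its floor is 25 mm above the counter. Point: mid-line of the floor at the inner face of the end stop (50 mm high). y runs along the channel away from the stop, x across, z up. Along y: walls end at 190 mm, lock holes 84, 114, 144, 174 mm, parking hole 216 mm.
- pusher (a joint): The pusher, a grey plastic block that slides in the channel: the gap in m from the stop to the pusher's face; 0 = touching the stop, 0.150 = fully back. It moves stiffly (1 to 2 N) and stays where it is left. A lock pin standing behind it keeps it from going back.
- pusher_face (a point): Middle of the lower edge of the pusher's face (the face towards the stop), at the channel floor. Axes as for stop. The pusher's block is 30 mm wide, 40 mm long (from this face away from the stop) and 16 mm high.
- pusher_grip (a point): Middle of the pusher's upright grip tab, 22 mm behind its face and 40 mm above the channel floor. The tab is 16 mm wide across the channel, 18 mm long along it, and its top is 50 mm above the channel floor.
- pin_mid (a point): Lock pin, steel, 108 mm long, 40 g, standing in a lock hole at the start; point half-way up, z up along it. From the foot: 8 mm shank with tapered end for 22 mm, collar 20 mm across and 6 mm thick, 8 mm stem to 80 mm, then a round black head 14 mm across, 28 mm tall.
- pin_tip (a point): The foot (lowest point) of the lock pin, 54 mm below its middle; fully home in a hole it is 22 mm below the channel floor, the collar resting on the floor.
- pin_head (a point): Middle of the lock pin's head, the part to hold it by, 94 mm above its foot.
- park (a point): Mouth of the parking hole near the tray's open end, beyond the walls, level with the channel floor; 9.8 mm wide, 23 mm deep. Axes as for stop.
- hole1 (a point): Mouth of lock hole 1 in the channel floor, counted from the stop; 9.8 mm wide, 23 mm deep. With 1 bottle pushed up tight the pusher's back ends 14 mm before this hole's centre, which leaves about 4 mm beside the pin's collar. Axes as for stop.
- hole2 (a point): Mouth of lock hole 2 in the channel floor, counted from the stop; 9.8 mm wide, 23 mm deep. With 2 bottles pushed up tight the pusher's back ends 14 mm before this hole's centre, which leaves about 4 mm beside the pin's collar. Axes as for stop.
- hole3 (a point): Mouth of lock hole 3 in the channel floor, counted from the stop; 9.8 mm wide, 23 mm deep. With 3 bottles pushed up tight the pusher's back ends 14 mm before this hole's centre, which leaves about 4 mm beside the pin's collar. Axes as for stop.
- hole4 (a point): Mouth of lock hole 4 in the channel floor, counted from the stop; 9.8 mm wide, 23 mm deep. With 4 bottles pushed up tight the pusher's back ends 14 mm before this hole's centre, which leaves about 4 mm beside the pin's collar. Axes as for stop.
- square1_mid (a point): A square scent bottle (may be absent): amber glass body 30 mm square and 64 mm tall with a thick heavy base, and a black round cap 18 mm across and 20 mm tall on top; 84 mm in all. The point is half-way up the whole, on its axis; x and y are square to its flat sides, z up. 65 to 125 g.
- square2_mid (a point): A square scent bottle (may be absent): amber glass body 30 mm square and 64 mm tall with a thick heavy base, and a black round cap 18 mm across and 20 mm tall on top; 84 mm in all. The point is half-way up the whole, on its axis; x and y are square to its flat sides, z up. 65 to 125 g.
- square3_mid (a point): A square scent bottle (may be absent): amber glass body 30 mm square and 64 mm tall with a thick heavy base, and a black round cap 18 mm across and 20 mm tall on top; 84 mm in all. The point is half-way up the whole, on its axis; x and y are square to its flat sides, z up. 65 to 125 g.
- square4_mid (a point): A square scent bottle (may be absent): amber glass body 30 mm square and 64 mm tall with a thick heavy base, and a black round cap 18 mm across and 20 mm tall on top; 84 mm in all. The point is half-way up the whole, on its axis; x and y are square to its flat sides, z up. 65 to 125 g.
- round1_mid (a point): A round bottle, not for this tray: amber glass body 36 mm across and 64 mm tall, with the same black cap; the point is half-way up, on its axis. It is to be left alone.
- round2_mid (a point): A round bottle, not for this tray: amber glass body 36 mm across and 64 mm tall, with the same black cap; the point is half-way up, on its axis. It is to be left alone.

How it is judged (in metres and radians):
On the way, in this order (a step that is already met when the one before it is completed fails the run):
1. the lock pin stands fully home in the parking hole (horizontal distance between pin_tip and park below 0.0035 m and z of pin_tip in the frame of park below -0.018 m and angle between pin_tip's own z axis and vertical below 0.08 rad), for 0.2 s.
2. the pusher is slid fully back (0.143 or more) (value of joint pusher above 0.143 m), for 0.2 s.
3. every square bottle present stands in the channel, flats square to the walls (x of square1_mid in the frame of stop between -0.0035 and 0.0035 m and y of square1_mid in the frame of stop between 0.01 and 0.138 m and z of square1_mid in the frame of stop between 0.038 and 0.046 m and angle between each of square1_mid, square2_mid, square3_mid, square4_mid's own z axis and vertical below 0.08 rad and (angle between the x axis of square1_mid and the x axis of stop, either way round below 0.14 rad or angle between the x axis of square1_mid and the y axis of stop, either way round below 0.14 rad) and x of square2_mid in the frame of stop between -0.0035 and 0.0035 m and y of square2_mid in the frame of stop between 0.01 and 0.138 m and z of square2_mid in the frame of stop between 0.038 and 0.046 m and (angle between the x axis of square2_mid and the x axis of stop, either way round below 0.14 rad or angle between the x axis of square2_mid and the y axis of stop, either way round below 0.14 rad) and x of square3_mid in the frame of stop between -0.0035 and 0.0035 m and y of square3_mid in the frame of stop between 0.01 and 0.138 m and z of square3_mid in the frame of stop between 0.038 and 0.046 m and (angle between the x axis of square3_mid and the x axis of stop, either way round below 0.14 rad or angle between the x axis of square3_mid and the y axis of stop, either way round below 0.14 rad) and x of square4_mid in the frame of stop between -0.0035 and 0.0035 m and y of square4_mid in the frame of stop between 0.01 and 0.138 m and z of square4_mid in the frame of stop between 0.038 and 0.046 m and (angle between the x axis of square4_mid and the x axis of stop, either way round below 0.14 rad or angle between the x axis of square4_mid and the y axis of stop, either way round below 0.14 rad)), for 0.2 s.
4. the pusher has closed the bottles into one tight row against the stop (all of step 3 and not (y of each of square1_mid, square2_mid, square3_mid, square4_mid in the frame of stop above 0.0195 m) and not (y of each of square1_mid, square2_mid, square3_mid, square4_mid in the frame of pusher_face below -0.0195 m) and not (distance between square1_mid and square2_mid above 0.035 m and distance between square1_mid and square3_mid above 0.035 m and distance between square1_mid and square4_mid above 0.035 m) and not (distance between square2_mid and square1_mid above 0.035 m and distance between square2_mid and square3_mid above 0.035 m and distance between square2_mid and square4_mid above 0.035 m) and not (distance between square3_mid and square1_mid above 0.035 m and distance between square3_mid and square2_mid above 0.035 m and distance between square3_mid and square4_mid above 0.035 m) and not (distance between square4_mid and square1_mid above 0.035 m and distance between square4_mid and square2_mid above 0.035 m and distance between square4_mid and square3_mid above 0.035 m) and y of each of square1_mid, square2_mid, square3_mid, square4_mid in the frame of stop below 0.114 m and y of each of square1_mid, square2_mid, square3_mid, square4_mid in the frame of pusher_face below -0.01 m), for 0.2 s.
At the end, for the whole second after the job is handed in: Every square bottle upright on the channel floor, square to the walls (0.14 rad), in a row with gaps under 4.5 mm (stop, bottles, pusher); pin at least 18 mm deep and upright (0.08 rad) in the hole just behind the pusher; nothing touched (all of step 4 and ((horizontal distance between pin_tip and hole1 below 0.0035 m and z of pin_tip in the frame of hole1 below -0.018 m and angle between pin_tip's own z axis and vertical below 0.08 rad) or (horizontal distance between pin_tip and hole2 below 0.0035 m and z of pin_tip in the frame of hole2 below -0.018 m and angle between pin_tip's own z axis and vertical below 0.08 rad) or (horizontal distance between pin_tip and hole3 below 0.0035 m and z of pin_tip in the frame of hole3 below -0.018 m and angle between pin_tip's own z axis and vertical below 0.08 rad) or (horizontal distance between pin_tip and hole4 below 0.0035 m and z of pin_tip in the frame of hole4 below -0.018 m and angle between pin_tip's own z axis and vertical below 0.08 rad)) and y of pin_tip in the frame of pusher_face between 0.046 and 0.061 m).
It fails at once if a round bottle is knocked over or moved more than 50 mm (distance of any of round1_mid, round2_mid from where it was at the start of the episode above 0.05 m or angle between any of round1_mid, round2_mid's own z axis and vertical above 0.6 rad).
Of square1, square2, square3, square4 only 2 to 4 are there at a start; the rules pass over those that are not, and their reading is None.
At some moment in a run one of square1, square2, square3, square4 may be knocked a few centimetres aside while the robot is not near it.
It also fails if it takes over 210 s, if anything falls off the work surface, if the arm or the gripper's body presses on something with over 40 N, if the wrist force passes 120 N, or if a joint passes its speed limit or range.

## Robot

A 6-joint arm with a two-finger parallel gripper is mounted at the origin on the work surface. World frame = base frame: x ahead of the robot, y to its left, z up, the work surface at z = 0. Lengths are in m, angles in degrees, forces in N, time in s.
With the tool pointing down it reaches from about 0.4 to 0.825 m from the base axis. Payload 7 kg.
Tool frame: the origin (TCP) lies at the very end of the fingers, on their centre line; the grasp point (between the pads) lies 19 mm behind it (ctrl.grip_point_offset is the distance from the TCP to the grasp point, in m); x points along the fingers, z is the direction in which the jaws open and shut, and the axes are right-handed (so a half turn about x gives the same grasp; the last joint's range is limited). The gripper opens to 88 mm and grips with 3 to 60 N. Pads are 19 mm wide; open, the fingers measure 130 mm over their backs; the gripper's body (78 mm by 193 mm) begins 47 mm behind the grasp point.
Start: joints at [87.668, 20.546, 0.682, 0, -70.136, -16.507], TCP at [0.218, 0.639, 0.227] pointing down, gripper open.
Joint ranges: [-176.03, 176.03], [-82.01, 121.73], [-58.28, 71.71], [-173.87, 95.51], [-174.79, -0.11], [-173.66, 173.66]. Speed limits (degrees/s): [136.94, 136.94, 172.46, 180, 180, 180].

## Interface

Orientations are given as [roll, pitch, yaw] about the fixed x, y, z axes, in that order (R = Rz(yaw) Ry(pitch) Rx(roll)).
In Python, from plant import get_obs, snapshot, calibration, close_job, ctrl gives the robot as it stands.
- The arm moves only by the tool move_arm, never from a script. Its argument "commands" is a list that holds one entry, the list of rows, each a list of 4 numbers: the shift along the tool's x, y, z in cm, then the turn about the tool's x in rad. In form: [[[dx, dy, dz, spin], ...]]. A call has 1 to 8 rows; each row shifts and turns the commanded pose from where the row before left it, along the tool's axes as they then stand; what a row does not reach is not made up. A row lasts 1/10 s, in which the tool goes at most 50 mm and 8.59 degrees, less where a joint would pass 70% of its speed; a pose out of reach is approached as far as the arm can. A call with a gripper value outside its range is refused whole. "jaw" is the finger opening in cm, from 0 to 8.76, set as the call begins (left out, the last holds). The fingers move at their own pace and stop on an object; the grip force is fixed at half the most. Time passes only in rows, so rows that do not move let the fingers close. It gives the time, the measured TCP pose, the force and the opening at its end, in the units of the state.
- get_obs(): the state, without advancing time (a new reading comes with each control period).
- snapshot(name): name is "scene" or "top"; returns (picture, depth): 400x640x3 uint8, red, green, blue; 400x640 float32, m along the optical axis (not along the pixel's ray), 0 where there is no reading.
- calibration(name): a dict with "mtx" (3x3 intrinsics, pixels), "T" (4x4, takes a point from camera to world coordinates). Camera axes: x right, y up, looking along -z (the intrinsics and any distortion apply to the point x, -y, -z); pixel columns grow to the right and rows downward; lengths in m; the calibration is good to about 2 mm. A picture is of the moment at which its call begins. calibration takes no time and is no camera call.
- close_job(): hands the job in, once; it reports no verdict.
The state is a dict: "clock": time; "joint_pos": joint angles; "qvel": joint speeds; "tau": joint torques, N m; "tool_pos": TCP position; "orientation": TCP orientation; "force": force on the tool from outside, world axes, zero at the start; "moment": the same for the moment, N m; "opening": finger opening in m.
Only numpy, scipy, OpenCV 4.12 (cv2) and the standard library are available. Lean on these libraries where they do the work, as an engineer would, in place of code of your own. Each camera call takes 0.05 s, during which the arm holds its last target. There are 200 camera calls.

## Working session

There is one attempt and no reset: what is moved stays moved. The work goes in short steps, Python scripts to look and compute and a tool call to move; the robot and the scene stay as the last step left them, time stands still between calls to the robot, and variables do not carry over. Pictures are saved under pics/ and viewed, about 12 in all and at most 16, crops included, and the job is handed in when it is done.

Besides the shell and the picture viewer there is one more tool, called after ">>>" as a command line: name --argument value ..., lists and objects as JSON in quotes. move_arm: Moves the arm, as the interface text tells. Its arguments: {"type":"object","properties":{"commands":{"type":"array"},"jaw":{"type":"number"}},"required":["commands"]}

```bash
ls; mkdir -p pics
python3 - <<'E'
from plant import *
import cv2,numpy as np
print(get_obs())
for n in("scene","top"):
    p,d=snapshot(n); c=calibration(n); print(n,c["mtx"],c["T"].round(4) if hasattr(c["T"],'round') else c["T"], [k for k in c])
    cv2.imwrite(f"pics/{n}0.png",p[:,:,::-1]); np.save(f"{n}0.npy",d)
E
```

```text
pics
{'clock': 0.0, 'joint_pos': array([ 8.76681915e+01,  2.05912369e+01,  6.35844398e-01, -2.11109427e-02,
       -7.01334065e+01, -1.65075284e+01]), 'qvel': array([ 0.02978485, -0.02309535,  0.06778304, -0.00534774, -0.09445398,
       -0.10526924]), 'tau': array([ 3.05304602e-04, -5.82709908e+01,  2.93059123e+01,  6.99741080e+00,
        6.97597337e-03, -1.46000339e-04]), 'tool_pos': array([0.21782373, 0.63840274, 0.22563751]), 'orientation': array([   3.91108409,   89.90900964, -104.93544243]), 'force': array([-0.81134117,  0.33748871, -0.214755  ]), 'moment': array([-0.04523048,  0.03144514, -0.03611651]), 'opening': 0.08783869470893686}
scene [[436.31469895   0.         315.98101355]
 [  0.         436.31469895 201.34094233]
 [  0.           0.           1.        ]] [[-0.3893 -0.605   0.6946  1.1363]
 [ 0.9209 -0.2699  0.2811  0.2556]
 [ 0.0174  0.7491  0.6622  0.6827]
 [ 0.      0.      0.      1.    ]] ['mtx', 'T']
top [[376.86793352   0.         311.21358061]
 [  0.         376.86793352 196.38085876]
 [  0.           0.           1.        ]] [[-0.0206  0.9956 -0.0919  0.4897]
 [-0.9997 -0.0191  0.017   0.0084]
 [ 0.0151  0.0922  0.9956  0.8374]
 [ 0.      0.      0.      1.    ]] ['mtx', 'T']
```

View pics/scene0.png

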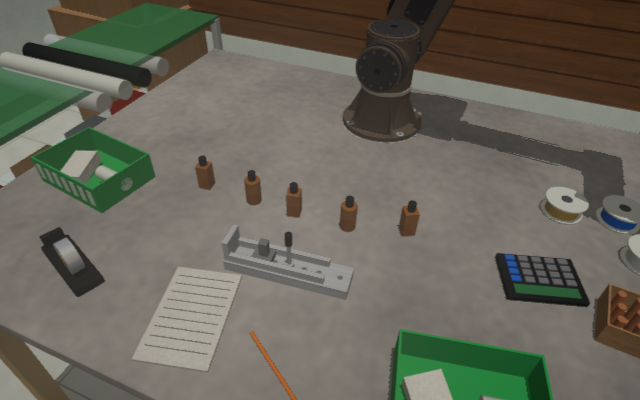

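View pics/top0.png

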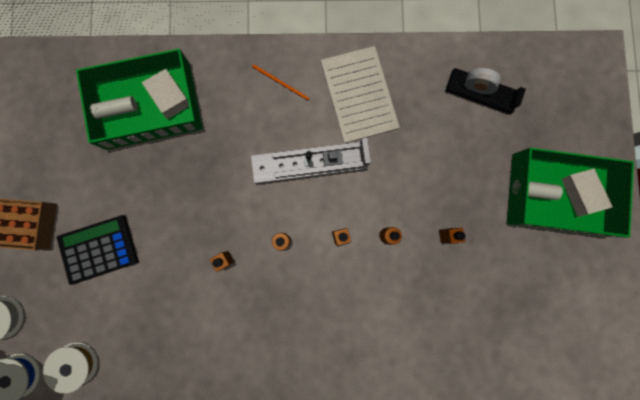

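Scene: the tray runs from the stop (230,240) to the open end (345,280), with the pin at (289,240). The five bottles are at (205,172), (253,187), (293,200), (348,213) and (409,218). Top: tray (255..370,140..185), bottles at (221,261), (281,241), (342,237), (392,235), (454,235). I'll zoom in and measure.

```bash
cat > h.py <<'E'
from plant import *
import cv2,numpy as np
def rays(n,uv):
    c=calibration(n);K=np.array(c["mtx"]);T=np.array(c["T"]);uv=np.atleast_2d(uv).astype(float)
    d=np.stack([(uv[:,0]-K[0,2])/K[0,0],-(uv[:,1]-K[1,2])/K[1,1],-np.ones(len(uv))],1)
    return T[:3,3],d@T[:3,:3].T
def onz(n,uv,z):
    o,r=rays(n,uv);return o+r*((z-o[2])/r[:,2])[:,None]
def pts(n,d):
    v,u=np.mgrid[:400,:640]; o,r=rays(n,np.stack([u.ravel(),v.ravel()],1))
    P=(o+r*d.reshape(-1,1)).reshape(400,640,3);P[d==0]=np.nan;return P
def proj(n,X):
    c=calibration(n);K=np.array(c["mtx"]);T=np.array(c["T"]);q=(np.atleast_2d(X)-T[:3,3])@T[:3,:3]
    return np.stack([K[0,0]*q[:,0]/-q[:,2]+K[0,2],K[1,1]*-q[:,1]/-q[:,2]+K[1,2]],1)
def snap(n,name=None):
    p,d=snapshot(n)
    if name: cv2.imwrite(f"pics/{name}.png",p[:,:,::-1])
    return p,d
def crop(p,name,x0,y0,x1,y1,s): cv2.imwrite(f"pics/{name}.png",cv2.resize(p[y0:y1,x0:x1,::-1],None,fx=s,fy=s,interpolation=cv2.INTER_CUBIC))
E
python3 - <<'E'
from h import *
for n in("top","scene"):
    p=cv2.imread(f"pics/{n}0.png")[:,:,::-1];d=np.load(n+"0.npy");P=pts(n,d)
    hsv=cv2.cvtColor(np.ascontiguousarray(p),cv2.COLOR_RGB2HSV)
    m=((hsv[...,0]<16)&(hsv[...,1]>130)&(hsv[...,2]>50)).astype(np.uint8)
    k,lab,st,ce=cv2.connectedComponentsWithStats(m)
    for i in range(1,k):
        if 60<st[i,4]<900:
            q=P[lab==i]; q=q[~np.isnan(q[:,0])]
            if len(q)<20 or not(0.2<np.median(q[:,0])<0.8 and abs(np.median(q[:,1]))<.45):continue
            hi=q[abs(q[:,2]-.064)<.006]
            print(n,ce[i].round(1),st[i],np.median(q,0).round(3),q[:,2].max().round(4),len(hi), cv2.minAreaRect((hi[:,:2]*1000).astype(np.float32)) if len(hi)>5 else '')
    z=P[...,2];R=(P[...,0]>.35)&(P[...,0]<.75)&(abs(P[...,1])<.4)
    hi=R&(z>.015)
    k,lab,st,ce=cv2.connectedComponentsWithStats(hi.astype(np.uint8))
    for i in range(1,k):
        if st[i,4]>60:
            q=P[lab==i]; print(' blob',n,ce[i].round(1),st[i],q.min(0).round(3),q.max(0).round(3))
p=cv2.imread("pics/top0.png")[:,:,::-1];crop(p,"c1",200,130,480,280,2.8)
p=cv2.imread("pics/scene0.png")[:,:,::-1];crop(p,"c2",190,140,430,300,3.3)
E
```

```text
top [391.6 235.3] [384 227  18  17 182] [ 0.478 -0.166  0.064] 0.0859 152 ((477.5719299316406, -170.39230346679688), (33.2865104675293, 33.30511474609375), 16.956974029541016)
top [341.1 236.6] [333 229  18  17 177] [ 0.477 -0.062  0.064] 0.0858 141 ((477.5304260253906, -66.08065032958984), (29.517044067382812, 28.992473602294922), 13.033150672912598)
top [454.8 235.1] [448 228  17  16 143] [ 0.476 -0.296  0.063] 0.085 134 ((475.0440368652344, -301.95880126953125), (29.433637619018555, 29.87772560119629), 5.905756950378418)
top [280.8 241. ] [272 233  18  17 194] [0.471 0.058 0.064] 0.0875 174 ((471.0423583984375, 59.922752380371094), (34.913963317871094, 32.51830291748047), 88.79302215576172)
top [220.  261.6] [210 253  20  19 172] [0.433 0.18  0.064] 0.0849 150 ((431.9710998535156, 184.51100158691406), (29.992502212524414, 30.09717559814453), 29.172618865966797)
 blob top [161.1 130. ] [114 108  87  36 943] [0.689 0.235 0.015] [0.75  0.4   0.074]
 blob top [311.3 161.6] [ 251  138  120   45 3231] [ 0.598 -0.129  0.015] [0.679 0.124 0.113]
 blob top [391.  235.4] [380 227  22  18 30
[... 1216 characters left out ...]
  20  30 420] [ 0.458 -0.318  0.015] [ 0.494 -0.285  0.085]
 blob scene [251.8 186.1] [244 170  17  31 407] [ 0.461 -0.188  0.015] [ 0.497 -0.152  0.086]
 blob scene [293.  198.2] [285 182  16  32 405] [ 0.462 -0.083  0.015] [ 0.498 -0.049  0.085]
 blob scene [347.8 212.2] [339 196  18  33 448] [0.456 0.043 0.015] [0.49  0.079 0.086]
 blob scene [408.8 217.1] [399 201  20  32 478] [0.422 0.165 0.015] [0.454 0.205 0.086]
 blob scene [284.4 262.3] [ 221  225  133   71 4294] [ 0.598 -0.127  0.015] [0.685 0.125 0.114]
 blob scene [507.  260.2] [504 254   7  17  64] [0.429 0.388 0.015] [0.473 0.4   0.021]
 blob scene [449.7 348.6] [ 394  329  114   40 2299] [0.69  0.236 0.015] [0.75  0.4   0.073]
```

View pics/c1.png

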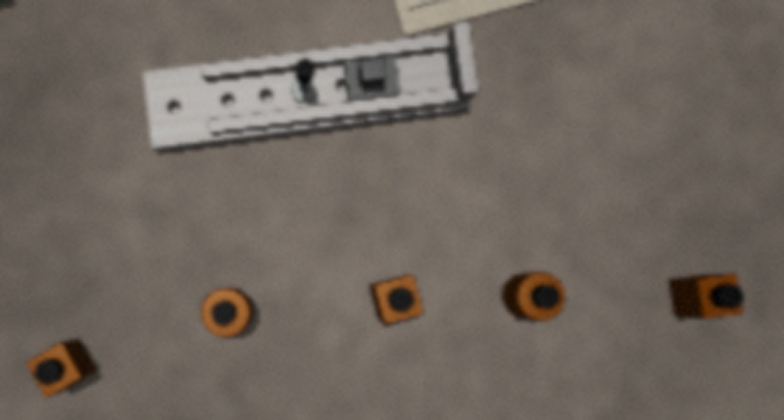

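View pics/c2.png

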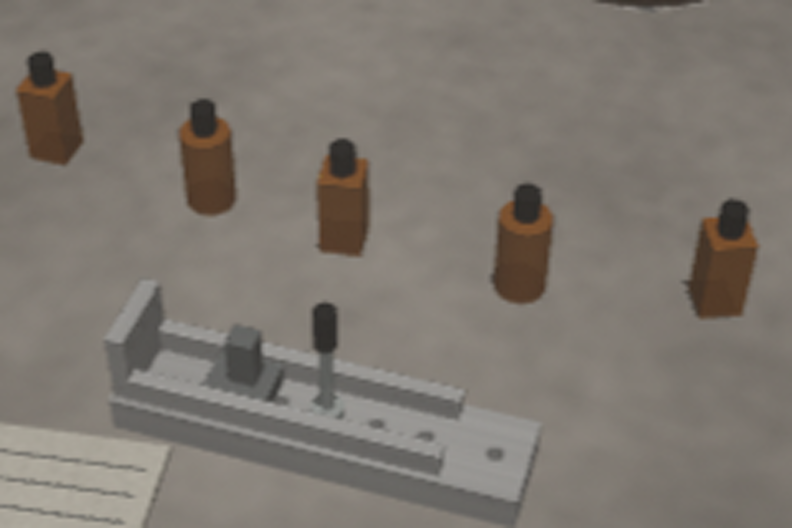

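The crops show three square bottles: top crop (55,368), (398,300) and (715,295). The two round ones are at (226,313) and (540,297). The pin stands in hole 2 at (304,75), and the free holes are at (265,94), (228,98) and park (174,106). Next is the tray frame.

```bash
cat >> h.py <<'E'
from scipy.spatial.transform import Rotation as Ro
def plan(tgt,jaw=None):
    """shift (cm, tool axes) and spin (rad) from measured pose to tgt; jaw = world angle of the jaw axis (deg, mod 180)"""
    o=get_obs();R=Ro.from_euler('xyz',o["orientation"],degrees=True).as_matrix()
    e=R.T@(np.array(tgt)-o["tool_pos"])*100; a=np.degrees(np.arctan2(R[1,2],R[0,2])); s=0
    if jaw is not None: s=-np.radians((jaw-a+90)%180-90)   # tool x points down
    print("t",round(o["clock"],1),"pos",o["tool_pos"].round(4),"jaw",a.round(2),"open",round(o["opening"],4),"F",o["force"].round(1),"tilt",np.degrees(np.arccos(-R[2,0])).round(2),"j6",o["joint_pos"][5].round(0))
    print("shift cm",e.round(2),"spin rad",round(s,3))
    print("axes x",R[:,0].round(3),"y",R[:,1].round(3),"z",R[:,2].round(3))
E
python3 - <<'E'
from h import *
for n in("top","scene"):
    p=cv2.imread(f"pics/{n}0.png");P=pts(n,np.load(n+"0.npy"))
    x,y,z=P[...,0],P[...,1],P[...,2]
    R=(x>.58)&(x<.70)&(y>-.15)&(y<.15)
    m=R&(z>.016)&(z<.085)
    r=cv2.minAreaRect((P[m][:,:2]*1000).astype(np.float32));print(n,"tray rect",r, [ (np.median(z[R&(abs(z-a)<.006)])*1000).round(1) for a in(.025,.043,.075)])
    # holes: dark blobs on floor
    g=cv2.resize(cv2.cvtColor(p,cv2.COLOR_BGR2GRAY),None,fx=4,fy=4,interpolation=cv2.INTER_CUBIC)
    mm=cv2.resize(m.astype(np.uint8),None,fx=4,fy=4)
    b=((cv2.GaussianBlur(g,(0,0),24).astype(int)-g>22)&(mm>0)).astype(np.uint8)
    k,lab,st,ce=cv2.connectedComponentsWithStats(b)
    for i in range(1,k):
        if 60<st[i,4]<1500:
            uv=(ce[i]+.5)/4-.5; print(n,uv.round(1),st[i][2:],onz(n,uv,.025).round(4)[0])
    # pin head: black, high
    h=R&(z>.086)&(z<.12); q=P[h];print(n,"head",len(q),np.median(q,0).round(4),q.min(0).round(4),q.max(0).round(4))
    v,u=np.nonzero(h);print(np.c_[u,v].mean(0).round(1))
    t=R&(z>.052)&(z<.08)&(y>-.1);q=P[t];print(n,"tab",q.min(0).round(4),q.max(0).round(4),np.median(q,0).round(4))
    s=R&(z>.06)&(y<-.1);q=P[s];print(n,"stop",q.min(0).round(4),q.max(0).round(4),np.median(q,0).round(4))
plan([.6,0,.3],0)
E
```

```text
top tray rect ((640.3811645507812, -2.6444549560546875), (60.200897216796875, 248.8302764892578), 6.022014617919922) [np.float64(25.0), np.float64(42.4), np.float64(74.6)]
top [288.3 156.1] [ 134   27 1228] [0.654  0.0429 0.025 ]
top [323.6 161. ] [ 25  31 192] [ 0.6419 -0.0341  0.025 ]
top [309.7 163.1] [ 28  34 584] [ 0.6377 -0.0036  0.025 ]
top [294.2 162.5] [ 20  17 105] [0.6397 0.0302 0.025 ]
top [279.9 164.3] [ 20  17 110] [0.6362 0.0613 0.025 ]
top [260.9 166.8] [ 20  19 154] [0.6315 0.1028 0.025 ]
top [283.  176.4] [ 28   7 141] [0.6094 0.0551 0.025 ]
top head 54 [ 0.6383 -0.0013  0.1099] [ 0.6336 -0.0074  0.0872] [0.6463 0.0046 0.1128]
[308.8 155. ]
top tab [ 0.6366 -0.0598  0.0524] [0.6535 0.0024 0.0774] [ 0.6438 -0.0493  0.0736]
top stop [ 0.6267 -0.1273  0.061 ] [ 0.6793 -0.1115  0.078 ] [ 0.652  -0.1185  0.0744]
scene tray rect ((642.3040161132812, -2.5434112548828125), (63.28775405883789, 250.9793701171875), 7.069877624511719) [np.float64(25.2), np.float64(42.4), np.float64(74.3)]
scene [247.6 244.5] [ 24  15 151] [ 0.6257 -0.0993  0.025 ]
scene [273.2 256.7] [ 24  39 4
[... 225 characters left out ...]
 29  11 124] [0.6524 0.0307 0.025 ]
scene [339.7 276.8] [ 20  15 191] [0.6282 0.1023 0.025 ]
scene [317.1 279. ] [ 68  28 654] [0.6503 0.0648 0.025 ]
scene [336.9 290.8] [ 80  26 460] [0.6608 0.109  0.025 ]
scene head 106 [0.6448 0.0019 0.1035] [ 0.6357 -0.0069  0.0863] [0.6487 0.0075 0.1135]
[287.4 238.7]
scene tab [ 0.6371 -0.0603  0.0521] [0.6557 0.0044 0.0799] [ 0.6479 -0.0448  0.0688]
scene stop [ 0.6266 -0.1275  0.06  ] [ 0.6817 -0.1095  0.0775] [ 0.6584 -0.1161  0.0736]
t 0.1 pos [0.2178 0.6384 0.2257] jaw -108.84 open 0.0879 F [-0.8 -0.3 -0.3] tilt 0.08 j6 -17.0
shift cm [-7.35 56.79 48.09] spin rad 1.242
axes x [-0.    -0.001 -1.   ] y [ 0.946 -0.323  0.   ] z [-0.323 -0.946  0.001]
```

>>> move_arm --commands '[[[0, 3.79, 2.92, 0], [0, 3.79, 2.92, 0], [0, 3.79, 2.92, 0], [0, 3.79, 2.92, 0], [0, 3.79, 2.92, 0], [0, 3.79, 2.92, 0], [0, 3.79, 2.92, 0], [0, 3.79, 2.92, 0]]]' --jaw 5

```text
clock: 0.9
tool_pos: [0.43, 0.318, 0.2265]
orientation: [-80.3, 90.0, 170.9]
force: [2.0, 1.1, -0.7]
opening: 0.05
```

>>> move_arm --commands '[[[0, 3.79, 2.92, 0], [0, 3.79, 2.92, 0], [0, 3.79, 2.92, 0], [0, 3.79, 2.92, 0], [0, 3.79, 2.92, 0], [0, 3.79, 2.92, 0], [0, 3.79, 2.92, 0], [0, 3.79, 2.92, 0]]]'

```text
clock: 1.7
tool_pos: [0.6417, -0.001, 0.2263]
orientation: [-75.0, 90.0, 176.2]
force: [1.8, 1.6, 0.3]
opening: 0.0501
```

>>> move_arm --commands '[[[0, 0, 0, 0.142], [0, 0, 0, 0.142], [0, 0, 0, 0.142], [0, 0, 0, 0.142], [0, 0, 0, 0.142], [0, 0, 0, 0.142], [0, 0, 0, 0.142], [0, 0, 0, 0.142]]]'

```text
clock: 2.5
tool_pos: [0.6407, 0.0008, 0.226]
orientation: [0.5, 89.9, -173.8]
force: [0.3, 0.0, 1.1]
opening: 0.05
```

```bash
python3 -c "
from h import *
plan([.641,0,.150],6.2)"
```

```text
t 2.5 pos [0.6407 0.0008 0.226 ] jaw -174.27 open 0.05 F [0.3 0.  1.1] tilt 0.06 j6 -12.0
shift cm [ 7.6   0.08 -0.03] spin rad -0.008
axes x [-0.001 -0.    -1.   ] y [ 0.1   -0.995  0.   ] z [-0.995 -0.1    0.001]
```

>>> move_arm --commands '[[[3, 0, 0, -0.008], [3, 0, 0, 0], [3, 0, 0, 0], [3, 0, 0, 0], [1.8, 0, 0, 0], [1, 0, 0, 0], [0, 0, 0, 0]]]' --jaw 4

```text
clock: 3.2
tool_pos: [0.6401, 0.0006, 0.077]
orientation: [7.6, 89.8, -165.9]
force: [-0.0, 0.0, -0.5]
opening: 0.0397
```

>>> move_arm --commands '[[[0, 0, 0, 0], [0, 0, 0, 0], [0, 0, 0, 0], [0, 0, 0, 0], [0, 0, 0, 0], [0, 0, 0, 0]]]' --jaw 0.8

```text
clock: 3.8
tool_pos: [0.6415, 0.0009, 0.0793]
orientation: [178.2, 89.9, 4.7]
force: [-0.9, 0.2, 5.0]
opening: 0.0133
```

```bash
python3 -c "
from h import *
plan([.641,0,.1],6.2)
p,d=snap('scene');q=p[200:300,220:360];crop(p,'g1',220,150,380,300,4)"
```

```text
t 3.8 pos [0.6415 0.0009 0.0793] jaw -173.46 open 0.0133 F [-0.9  0.2  5. ] tilt 0.07 j6 -11.0
shift cm [-2.07  0.08  0.06] spin rad 0.006
axes x [ 0.001  0.    -1.   ] y [ 0.114 -0.993  0.   ] z [-0.993 -0.114 -0.001]
```

View pics/g1.png

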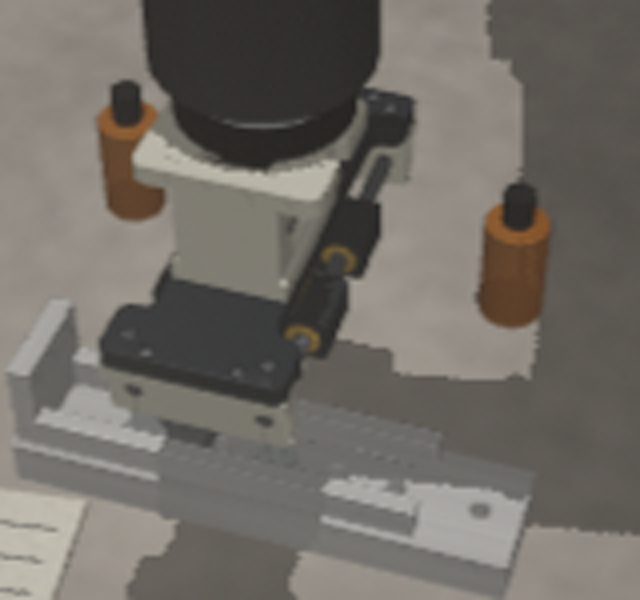

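The jaws hold the head at 13.3 mm opening, with the pin axis at (0.6415, 0.0009). I'll lift it and carry it 102 mm along the tray.

>>> move_arm --commands '[[[-0.5, 0, 0, 0], [-1, 0, 0, 0], [-2, 0, 0, 0], [-1, 0, 0, 0], [0, 0, 0, 0]]]'

```text
clock: 4.35
tool_pos: [0.6421, 0.0011, 0.1256]
orientation: [-173.5, 89.8, 13.0]
force: [-0.1, 0.2, 0.0]
opening: 0.013
```

>>> move_arm --commands '[[[0, -2, -0.01, 0], [0, -3, -0.02, 0], [0, -3, -0.02, 0], [0, -2.19, -0.01, 0], [0, 0, 0, 0], [0, 0, 0, 0]]]'

```text
clock: 4.95
tool_pos: [0.6295, 0.1024, 0.1229]
orientation: [10.7, 89.9, -162.7]
force: [0.2, -0.6, -0.7]
opening: 0.013
```

```bash
python3 -c "
from h import *
plan([.6415-.011,.0009+.1014,.12],6.2)
p,d=snap('scene');crop(p,'g2',260,170,400,300,4.4)"
```

```text
t 5.0 pos [0.6295 0.1024 0.1229] jaw -173.41 open 0.013 F [ 0.2 -0.6 -0.7] tilt 0.06 j6 -20.0
shift cm [ 0.29  0.02 -0.09] spin rad 0.007
axes x [-0.001 -0.    -1.   ] y [ 0.115 -0.993  0.   ] z [-0.993 -0.115  0.001]
```

View pics/g2.png

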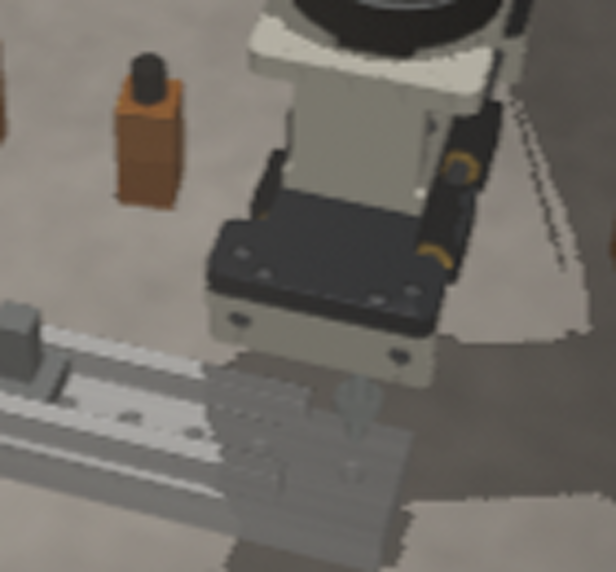

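>>> move_arm --commands '[[[1, 0, 0, 0], [1, 0, 0, 0], [0.3, 0, 0, 0], [0.3, 0, 0, 0], [0.2, 0, 0, 0], [0, 0, 0, 0]]]'

```text
clock: 5.6
tool_pos: [0.63, 0.102, 0.0953]
orientation: [24.6, 90.0, -148.8]
force: [0.2, -0.4, 0.7]
opening: 0.0129
```

```bash
python3 -c "
from h import *
import time
plan([.6415-.011,.0009+.1014,.0785],6.2)
for i in range(3): snap('scene');plan([.6415-.011,.0009+.1014,.0785],6.2)" | grep -v axes
```

```text
t 5.6 pos [0.63   0.102  0.0953] jaw -173.48 open 0.0129 F [ 0.2 -0.4  0.7] tilt 0.02 j6 -20.0
shift cm [ 1.68 -0.03 -0.05] spin rad 0.006
t 5.7 pos [0.6301 0.1021 0.0956] jaw -173.47 open 0.0132 F [ 0.9  0.5 -0.2] tilt 0.0 j6 -20.0
shift cm [ 1.71 -0.02 -0.04] spin rad 0.006
t 5.7 pos [0.6302 0.1022 0.0957] jaw -173.47 open 0.013 F [-0.4  0.8  0.2] tilt 0.02 j6 -20.0
shift cm [ 1.72 -0.01 -0.03] spin rad 0.006
t 5.8 pos [0.6302 0.1022 0.0958] jaw -173.46 open 0.0131 F [-0.9 -0.6 -0.2] tilt 0.03 j6 -20.0
shift cm [ 1.73 -0.   -0.03] spin rad 0.006
```

>>> move_arm --commands '[[[0.4, 0, 0, 0], [0.4, 0, 0, 0], [0.4, 0, 0, 0], [0.3, 0, 0, 0], [0.15, 0, 0, 0], [0, 0, 0, 0]]]'

```text
clock: 6.35
tool_pos: [0.6301, 0.1021, 0.0794]
orientation: [102.5, 90.0, -70.9]
force: [-1.3, -0.5, 3.3]
opening: 0.0129
```

>>> move_arm --commands '[[[0.1, 0, 0, 0], [0, 0, 0, 0]]]'

```text
clock: 6.55
tool_pos: [0.6304, 0.1021, 0.0793]
orientation: [166.9, 89.9, -6.5]
force: [-3.1, 0.1, 9.2]
opening: 0.0131
```

>>> move_arm --commands '[[[0, 0, 0, 0], [0, 0, 0, 0], [0, 0, 0, 0], [0, 0, 0, 0]]]' --jaw 3.5

```text
clock: 6.95
tool_pos: [0.63, 0.1021, 0.0778]
orientation: [7.1, 90.0, -166.4]
force: [-0.3, -1.0, -0.4]
opening: 0.034
```

>>> move_arm --commands '[[[-2, 0, 0, 0], [-3, 0, 0, 0], [-3, 0, 0, 0], [0, 4, 0.02, 0], [0, 4, 0.02, 0], [0, 4, 0.02, 0], [0, 4, 0.02, 0], [0, 0, 0, 0]]]'

```text
clock: 7.75
tool_pos: [0.6472, -0.0611, 0.1577]
orientation: [32.5, 89.9, -141.2]
force: [-0.4, 0.4, 0.1]
opening: 0.0349
```

```bash
cat >> h.py <<'E'
U=np.array([-np.sin(np.radians(6.2)),np.cos(np.radians(6.2)),0]);V=np.array([U[1],-U[0],0])
PARK=np.array([.6302,.1022,.025])
def tray(x,y,z): return PARK+V*x+U*(y-.216)+np.array([0,0,z])
def totray(P):
    q=np.atleast_2d(P)-PARK; return np.stack([q@V,q@U+.216,q[:,2]],1)
E
python3 -c "
from h import *
p,d=snap('scene');P=pts('scene',d);c=totray(P.reshape(-1,3)).reshape(400,640,3)
h=(abs(c[...,0])<.03)&(abs(c[...,1]-.216)<.03)&(c[...,2]>.062)
print('head',c[h].min(0),c[h].max(0),h.sum())
t=(abs(c[...,0])<.03)&(c[...,1]>.01)&(c[...,1]<.18)&(c[...,2]>.03)&(c[...,2]<.06)
print('tab',c[t].min(0),c[t].max(0),t.sum())
plan(tray(0,.06,.05),6.2);crop(p,'g3',220,200,380,300,4)
"
```

```text
head [-0.00825329  0.18619276  0.06221788] [0.02999039 0.24597614 0.51205823] 1333
tab [-0.00833709  0.05268596  0.03000438] [0.00938698 0.07194355 0.05232016] 132
t 7.8 pos [ 0.6472 -0.0593  0.1576] jaw -173.67 open 0.0353 F [-0.3  0.8  0.1] tilt 0.04 j6 -6.0
shift cm [ 8.26 -0.64 -0.06] spin rad 0.002
axes x [-0.001 -0.    -1.   ] y [ 0.11  -0.994  0.   ] z [-0.994 -0.11   0.001]
```

View pics/g3.png

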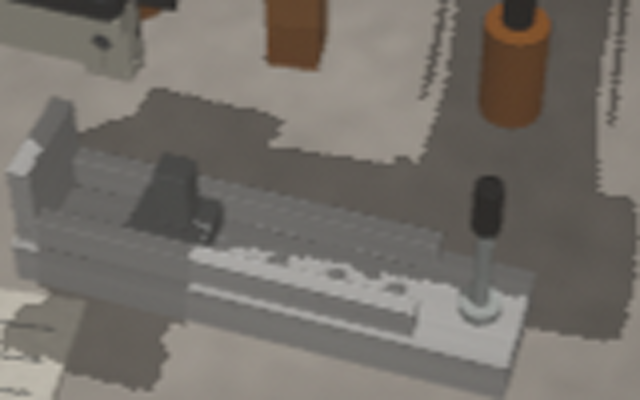

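Pin is fully seated in park (collar on the floor at crop (480,305)). The pusher tab is at tray y≈0.062, so I'll grip it and slide it back.

>>> move_arm --commands '[[[3, -0.84, -0.06, 0], [3, 0, 0, 0], [3, 0, 0, 0], [1.6, 0, 0, 0], [0, 0, 0, 0], [0, 0, 0, 0]]]'

```text
clock: 8.4
tool_pos: [0.6474, -0.048, 0.0523]
orientation: [67.6, 90.0, -105.8]
force: [0.3, -0.5, 0.1]
opening: 0.0351
```

>>> move_arm --commands '[[[0, 0, 0, 0], [0, 0, 0, 0], [0, 0, 0, 0], [0, 0, 0, 0], [0, 0, 0, 0]]]' --jaw 1.2

```text
clock: 8.9
tool_pos: [0.646, -0.0487, 0.0529]
orientation: [-4.6, 89.9, -178.1]
force: [-4.4, 0.1, 5.4]
opening: 0.0158
```

```bash
python3 -c "
from h import *
plan(tray(0,.172,.026),6.2)"
```

```text
t 8.9 pos [ 0.646  -0.0487  0.0529] jaw -173.49 open 0.0158 F [-4.4  0.1  5.4] tilt 0.08 j6 -6.0
shift cm [  0.19 -10.77  -0.12] spin rad 0.005
axes x [-0.001 -0.    -1.   ] y [ 0.113 -0.994 -0.   ] z [-0.994 -0.113  0.001]
```

>>> move_arm --commands '[[[0, -1, -0.01, 0], [0, -2, -0.02, 0], [0, -2, -0.02, 0], [0, -2, -0.02, 0], [0, -2, -0.02, 0], [0, -1.2, -0.01, 0], [0, 0, 0, 0]]]'

```text
clock: 9.6
tool_pos: [0.6346, 0.0539, 0.0529]
orientation: [3.8, 89.9, -169.7]
force: [-7.7, -0.5, 7.4]
opening: 0.016
```

>>> move_arm --commands '[[[0, -0.3, 0, 0], [0, -0.2, 0, 0], [0, -0.1, 0, 0], [0, 0, 0, 0]]]'

```text
clock: 10.0
tool_pos: [0.6342, 0.0583, 0.0528]
orientation: [10.4, 89.9, -163.1]
force: [-7.2, -0.3, 7.0]
opening: 0.0158
```

```bash
python3 -c "
from h import *
plan(tray(0,.172,.026),6.2)"
```

```text
t 10.0 pos [0.6342 0.0583 0.0528] jaw -173.49 open 0.0158 F [-7.2 -0.3  7. ] tilt 0.14 j6 -16.0
shift cm [ 0.18 -0.   -0.08] spin rad 0.005
axes x [-0.002 -0.001 -1.   ] y [ 0.113 -0.994  0.   ] z [-0.994 -0.113  0.002]
```

>>> move_arm --commands '[[[0, -0.1, 0, 0], [0, -0.1, 0, 0], [0, -0.1, 0, 0], [0, 0, 0, 0], [0, 0, 0, 0]]]'

```text
clock: 10.5
tool_pos: [0.634, 0.0599, 0.0528]
orientation: [34.6, 89.8, -138.9]
force: [-3.8, -7.9, 6.1]
opening: 0.0157
```

>>> move_arm --commands '[[[0, 0, 0, 0], [0, 0, 0, 0], [0, 0, 0, 0], [0, 0, 0, 0]]]' --jaw 3

```text
clock: 10.9
tool_pos: [0.6357, 0.0622, 0.0522]
orientation: [-154.7, 90.0, 31.9]
force: [0.8, 0.7, 1.0]
opening: 0.0298
```

>>> move_arm --commands '[[[-2, 0, 0, 0], [-3, 0, 0, 0], [-4, 0, 0, 0], [-4, 0, 0, 0], [0, 2, 5, 0], [0, 2, 5, 0], [0, 0, 5, 0], [0, 0, 0, 0]]]'

```text
clock: 11.7
tool_pos: [0.4918, 0.0071, 0.182]
orientation: [-28.8, 89.9, 157.7]
force: [1.0, 0.5, 0.7]
opening: 0.0301
```

```bash
cat >> h.py <<'E'
def look(P=None):
    """pusher tab, pin head (tray coords) and bottles (world) from both cameras"""
    for n in("scene","top"):
        p,d=snap(n);P=pts(n,d);c=totray(P.reshape(-1,3)).reshape(400,640,3);g=cv2.cvtColor(p,cv2.COLOR_RGB2HSV)
        t=(abs(c[...,0])<.025)&(c[...,1]>.01)&(c[...,1]<.2)&(c[...,2]>.042)&(c[...,2]<.056)&(g[...,1]<100)
        if t.any(): print(n,'tab',c[t].min(0).round(4),c[t].max(0).round(4))
        h=(abs(c[...,0])<.025)&(c[...,1]>.06)&(c[...,1]<.235)&(c[...,2]>.062)&(c[...,2]<.1)&(g[...,2]<90)
        if h.any(): print(n,'high',c[h].min(0).round(4),c[h].max(0).round(4))
        m=((g[...,0]<16)&(g[...,1]>120)&(g[...,2]>35)).astype(np.uint8)
        k,lab,st,ce=cv2.connectedComponentsWithStats(m)
        for i in range(1,k):
            q=P[(lab==i)&(abs(P[...,2]-.064)<.006)];r=P[(lab==i)&(abs(P[...,2]-.089)<.006)]
            for nm,a in(("table",q),("tray",r)):
                if len(a)>40 and .35<a[:,0].mean()<.75 and abs(a[:,1].mean())<.4:
                    b=cv2.minAreaRect((a[:,:2]*1000).astype(np.float32));print(n,nm,np.round(b[0],1),np.round(b[1],1),round(b[2],1),totray(np.r_[np.array(b[0])/1000,.025])[0].round(4) if nm=="tray" else '')
E
python3 -c "
from h import *
look();plan([.432,.185,.2],6.2)"
```

```text
scene tab [-0.0088  0.1628  0.0422] [0.0094 0.1802 0.0535]
scene high [-0.0077  0.21    0.0621] [0.0069 0.2218 0.0877]
scene table [ 475.  -299.4] [33.2 27.5] 3.6 
scene table [ 480.5 -166.8] [29.1 31.4] 28.6 
scene table [478.3 -64.7] [30.3 28.2] 16.9 
scene table [473.7  62.1] [32.9 32.7] 9.5 
scene table [432.6 185.6] [31.6 30.9] 28.7 
top table [ 476.8 -175.6] [23.6 33.7] 78.3 
top table [ 474.9 -301.5] [29.6 29. ] 6.2 
t 11.8 pos [0.4972 0.0087 0.1831] jaw -173.44 open 0.03 F [0.7 0.  0.7] tilt 0.13 j6 -17.0
shift cm [ -1.69 -18.26   4.46] spin rad 0.006
axes x [ 0.002  0.001 -1.   ] y [ 0.114 -0.993 -0.001] z [-0.993 -0.114 -0.002]
```

Pusher is fully back (tab at 0.1715, so the gap is about 0.149) and no bottle has moved. Next is the middle square bottle, B.

>>> move_arm --commands '[[[1.1, 2.38, 0.92, 0], [1.1, 2.38, 0.92, 0], [1.1, 2.38, 0.92, 0], [0, 0, 0, -0.148], [0, 0, 0, 0], [0, 0, 0, 0]]]' --jaw 5

```text
clock: 12.4
tool_pos: [0.4795, -0.065, 0.1491]
orientation: [153.6, 90.0, -11.6]
force: [0.7, 1.4, -0.4]
opening: 0.0498
```

```bash
python3 -c "
from h import *
plan([.478,-.0655,.026],15)"
```

```text
t 12.4 pos [ 0.4795 -0.065   0.1491] jaw -165.2 open 0.0498 F [ 0.7  1.4 -0.4] tilt 0.02 j6 -1.0
shift cm [1.231e+01 1.000e-02 1.600e-01] spin rad -0.004
axes x [ 0. -0. -1.] y [ 0.255 -0.967  0.   ] z [-0.967 -0.255 -0.   ]
```

>>> move_arm --commands '[[[3, 0, 0.16, 0], [3, 0, 0, 0], [3, 0, 0, 0], [2, 0, 0, 0], [1.3, 0, 0, 0], [0, 0, 0, 0], [0, 0, 0, 0]]]'

```text
clock: 13.1
tool_pos: [0.4776, -0.0653, 0.0263]
orientation: [95.2, 90.0, -69.8]
force: [0.6, 0.7, 0.5]
opening: 0.0504
```

>>> move_arm --commands '[[[0, 0, 0, 0], [0, 0, 0, 0], [0, 0, 0, 0], [0, 0, 0, 0], [0, 0, 0, 0]]]' --jaw 2.6

```text
clock: 13.6
tool_pos: [0.4773, -0.0657, 0.0267]
orientation: [175.1, 89.9, 10.1]
force: [-1.5, 1.0, 6.6]
opening: 0.0298
```

>>> move_arm --commands '[[[-1, 0, 0, 0], [-3, 0, 0, 0], [-3, 0, 0, 0], [-2, 0, 0, 0], [-1, 0, 0, 0.15], [0, 0, 0, 0], [0, 0, 0, 0]]]'

```text
clock: 14.3
tool_pos: [0.4765, -0.0658, 0.126]
orientation: [-104.9, 90.0, 81.7]
force: [-0.3, -0.2, -2.1]
opening: 0.0296
```

```bash
python3 -c "
from h import *
plan(tray(-.0004,.022,.1),6.2)"
```

```text
t 14.3 pos [ 0.4765 -0.0658  0.126 ] jaw -173.38 open 0.0296 F [-0.3 -0.2 -2.1] tilt 0.02 j6 -9.0
shift cm [  0.1    4.49 -17.02] spin rad 0.007
axes x [ 0.  0. -1.] y [ 0.115 -0.993 -0.   ] z [-0.993 -0.115 -0.   ]
```

>>> move_arm --commands '[[[0, 1.12, -4.25, 0], [0, 1.12, -4.25, 0], [0, 1.12, -4.25, 0], [0, 1.12, -4.25, 0], [0, 0, 0, 0.007], [0, 0, 0, 0], [0, 0, 0, 0]]]'

```text
clock: 15.0
tool_pos: [0.6495, -0.0913, 0.1247]
orientation: [-5.0, 89.8, -178.9]
force: [0.5, -0.1, -1.4]
opening: 0.0304
```

```bash
python3 -c "
from h import *
plan(tray(-.0004,.022,.0268),6.2)
p,d=snap('scene')
plan(tray(-.0004,.022,.0268),6.2)
crop(p,'b1',210,150,350,290,4.2)"
```

```text
t 15.0 pos [ 0.6495 -0.0913  0.1247] jaw -173.89 open 0.0304 F [ 0.5 -0.1 -1.4] tilt 0.16 j6 -3.0
shift cm [ 7.29 -0.04 -0.15] spin rad -0.002
axes x [-0.003 -0.    -1.   ] y [ 0.106 -0.994 -0.   ] z [-0.994 -0.106  0.003]
t 15.1 pos [ 0.6496 -0.0912  0.1254] jaw -173.9 open 0.0299 F [-0.2  0.8 -1. ] tilt 0.09 j6 -3.0
shift cm [ 7.36 -0.04 -0.13] spin rad -0.002
axes x [-0.002 -0.    -1.   ] y [ 0.106 -0.994 -0.   ] z [-0.994 -0.106  0.002]
```

View pics/b1.png

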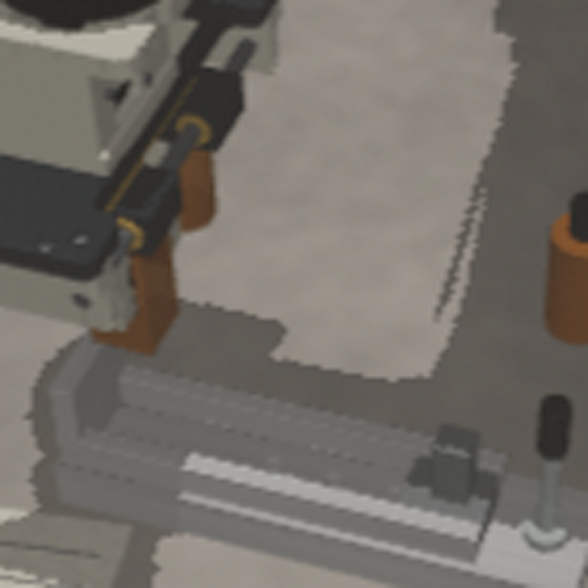

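>>> move_arm --commands '[[[1, 0, -0.13, 0], [2, 0, 0, 0], [1.5, 0, 0, 0], [0.5, 0, 0, 0], [0, 0, 0, 0]]]'

```text
clock: 15.55
tool_pos: [0.6513, -0.0911, 0.075]
orientation: [2.0, 89.9, -171.9]
force: [0.2, 0.3, -0.8]
opening: 0.0301
```

```bash
python3 -c "
from h import *
plan(tray(-.0004,.022,.0268),6.2)"
```

```text
t 15.6 pos [ 0.6513 -0.0911  0.075 ] jaw -173.97 open 0.0301 F [ 0.2  0.3 -0.8] tilt 0.11 j6 -3.0
shift cm [ 2.32 -0.05  0.05] spin rad -0.003
axes x [-0.002 -0.    -1.   ] y [ 0.105 -0.994  0.   ] z [-0.994 -0.105  0.002]
```

>>> move_arm --commands '[[[0.4, 0, 0, 0], [0.4, 0, 0, 0], [0.4, 0, 0, 0], [0, 0, 0, 0]]]'

```text
clock: 15.95
tool_pos: [0.6531, -0.0918, 0.0685]
orientation: [148.3, 89.8, -25.6]
force: [-8.9, 0.2, 24.3]
opening: 0.0299
```

It touched the wall tops (24 N), so I'll back off and look.

>>> move_arm --commands '[[[-0.6, 0, 0, 0], [-0.8, 0, 0, 0], [0, 0, 0, 0], [0, 0, 0, 0]]]'

```text
clock: 16.35
tool_pos: [0.6522, -0.0911, 0.078]
orientation: [-154.5, 90.0, 31.5]
force: [-0.1, -0.0, -0.9]
opening: 0.0299
```

```bash
python3 -c "
from h import *
plan(tray(-.0004,.022,.0268),6.2)
p,d=snap('scene')
q,e=snap('top')
for n,im,dd in(('scene',p,d),('top',q,e)):
    c=totray(pts(n,dd).reshape(-1,3)).reshape(400,640,3)
    for y0 in(.03,.05,.07,.09,.11,.13):
        m=(abs(c[...,1]-y0)<.01)&(abs(c[...,0])<.04)&(abs(c[...,2]-.018)<.004)
        a=c[m][:,0]; 
        if len(a)>4: print(n,y0,'wall L',a[a<0].min().round(4) if (a<0).any() else '',a[a<0].max().round(4) if (a<0).any() else '','R',a[a>0].min().round(4) if (a>0).any() else '',a[a>0].max().round(4) if (a>0).any() else '')
g=cv2.resize(p[190:300,215:355,::-1],None,fx=5,fy=5,interpolation=cv2.INTER_CUBIC)
cv2.imwrite('pics/b2.png',g)"
```

```text
t 16.4 pos [ 0.6522 -0.0911  0.078 ] jaw -173.99 open 0.0299 F [-0.1 -0.  -0.9] tilt 0.02 j6 -3.0
shift cm [ 2.62 -0.05  0.14] spin rad -0.003
axes x [ 0.  0. -1.] y [ 0.105 -0.995 -0.   ] z [-0.995 -0.105 -0.   ]
scene 0.03 wall L -0.0274 -0.0156 R 0.0158 0.0266
scene 0.05 wall L -0.0277 -0.0162 R 0.0164 0.0266
scene 0.07 wall L -0.0286 -0.0154 R 0.014 0.0267
scene 0.09 wall L -0.0278 -0.0156 R 0.0154 0.0264
scene 0.11 wall L -0.0274 -0.016 R 0.0148 0.0263
scene 0.13 wall L -0.0285 -0.0149 R 0.0155 0.0264
top 0.03 wall L   R 0.0174 0.0256
top 0.05 wall L -0.0272 -0.018 R 0.0155 0.0254
top 0.07 wall L -0.0274 -0.0171 R 0.0153 0.0254
top 0.09 wall L -0.0271 -0.0174 R 0.0159 0.0257
top 0.11 wall L -0.0271 -0.0171 R 0.0153 0.0257
top 0.13 wall L -0.0274 -0.0174 R 0.0153 0.0258
```

View pics/b2.png

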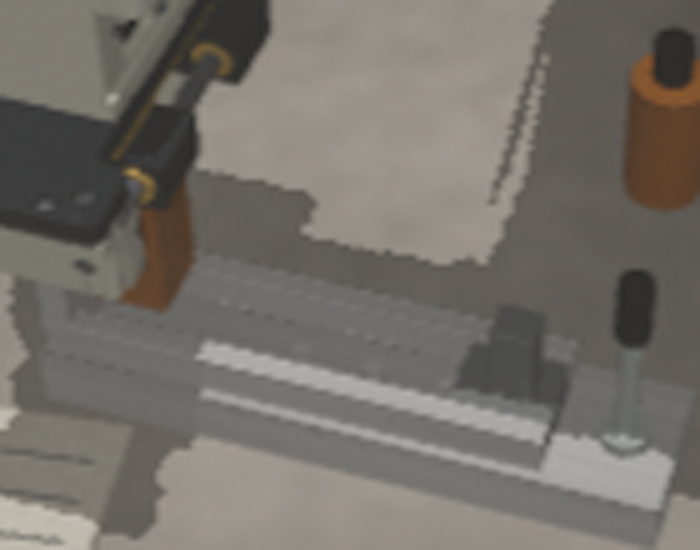

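Both cameras put the channel mid-line at x = −0.8 mm in my frame, and the tool stands at +1.0 mm. I'll correct by 1.8 mm.

>>> move_arm --commands '[[[0, 0, 0.18, -0.003], [0.8, 0, 0, 0], [0.4, 0, 0, 0], [0.3, 0, 0, 0], [0.3, 0, 0, 0], [0, 0, 0, 0], [0, 0, 0, 0]]]'

```text
clock: 17.15
tool_pos: [0.6504, -0.0913, 0.06]
orientation: [22.1, 90.0, -151.7]
force: [-0.4, -0.3, -1.0]
opening: 0.0297
```

```bash
python3 -c "
from h import *
plan(tray(-.0008,.022,.0268),6.2)"
```

```text
t 17.1 pos [ 0.6504 -0.0913  0.06  ] jaw -173.81 open 0.0297 F [-0.4 -0.3 -1. ] tilt 0.01 j6 -3.0
shift cm [ 0.82 -0.06 -0.01] spin rad -0.0
axes x [-0. -0. -1.] y [ 0.108 -0.994  0.   ] z [-0.994 -0.108  0.   ]
```

>>> move_arm --commands '[[[0.3, 0, 0, 0], [0.3, 0, 0, 0], [0.1, 0, 0, 0], [0.1, 0, 0, 0], [0.1, 0, 0, 0], [0, 0, 0, 0]]]'

```text
clock: 17.75
tool_pos: [0.6504, -0.0913, 0.0514]
orientation: [129.3, 90.0, -44.5]
force: [-1.2, 0.4, 1.2]
opening: 0.0303
```

>>> move_arm --commands '[[[0.1, 0, 0, 0], [0, 0, 0, 0], [0, 0, 0, 0]]]'

```text
clock: 18.05
tool_pos: [0.6504, -0.0913, 0.0514]
orientation: [151.8, 90.0, -22.0]
force: [-4.3, 1.4, 9.2]
opening: 0.0299
```

>>> move_arm --commands '[[[0, 0, 0, 0], [0, 0, 0, 0], [0, 0, 0, 0], [0, 0, 0, 0]]]' --jaw 4.2

```text
clock: 18.45
tool_pos: [0.6504, -0.0914, 0.0498]
orientation: [10.7, 90.0, -163.1]
force: [-0.5, -0.0, 0.9]
opening: 0.0417
```

>>> move_arm --commands '[[[-1, 0, 0, 0], [-3, 0, 0, 0], [-4, 0, 0, 0], [-3, 0, 0, 0], [0, 2, 4, 0], [0, 2, 4, 0], [0, 2, 4, 0], [0, 0, 0, 0]]]'

```text
clock: 19.25
tool_pos: [0.5333, -0.1658, 0.1612]
orientation: [-56.8, 90.0, 129.3]
force: [1.0, 0.2, 1.3]
opening: 0.0421
```

```bash
python3 -c "
from h import *
look();plan([.475,-.301,.12],5.5)
p,d=snap('scene','f')"
```

```text
scene tab [-0.008   0.1623  0.0422] [0.0086 0.1804 0.0524]
scene high [-0.0078  0.2097  0.0624] [0.0073 0.2218 0.0883]
scene table [ 475.3 -300.7] [31.7 29.5] 7.6 
scene table [ 479.9 -167.9] [31.1 33.2] 42.7 
scene table [473.3  61.9] [29.2 32.7] 12.5 
scene table [431.9 184.9] [31.2 29.3] 31.4 
scene table [664.6 -86.4] [ 3.8 22.2] 2.6 
scene tray [651.2 -90.4] [30.5 28.8] 7.3 [0.0001 0.0223 0.    ]
top table [ 471.1 -302. ] [21.4 29.2] 6.3 
top table [ 466.7 -167.8] [28.7 13.4] 76.6 
t 19.4 pos [ 0.5372 -0.1646  0.1615] jaw -173.87 open 0.0418 F [0.7 0.2 1. ] tilt 0.11 j6 3.0
shift cm [ 4.13 12.9   7.65] spin rad 0.011
axes x [ 0.002 -0.    -1.   ] y [ 0.107 -0.994  0.   ] z [-0.994 -0.107 -0.002]
```

Bottle B stands in the channel (y 0.022, top at the right height). Next is bottle C.

>>> move_arm --commands '[[[0, 3.22, 1.91, 0], [0, 3.22, 1.91, 0], [1, 3.22, 1.91, 0], [3, 3.22, 1.91, 0], [0, 0, 0, 0.008], [0, 0, 0, 0]]]' --jaw 5

```text
clock: 20.0
tool_pos: [0.4756, -0.3006, 0.1193]
orientation: [-10.3, 89.9, 175.3]
force: [0.5, 0.4, 0.1]
opening: 0.0499
```

```bash
python3 -c "
from h import *
plan([.475,-.301,.026],6)"
```

```text
t 20.0 pos [ 0.4756 -0.3006  0.1193] jaw -174.34 open 0.0499 F [0.5 0.4 0.1] tilt 0.09 j6 18.0
shift cm [9.33 0.03 0.05] spin rad -0.006
axes x [-0.002  0.    -1.   ] y [ 0.099 -0.995 -0.   ] z [-0.995 -0.099  0.002]
```

>>> move_arm --commands '[[[3, 0, 0.05, -0.006], [3, 0, 0, 0], [2, 0, 0, 0], [1.3, 0, 0, 0], [0, 0, 0, 0], [0, 0, 0, 0]]]'

```text
clock: 20.6
tool_pos: [0.4762, -0.3, 0.0279]
orientation: [144.0, 89.9, -29.8]
force: [0.6, 0.1, 1.7]
opening: 0.0501
```

>>> move_arm --commands '[[[0, 0, 0, 0], [0, 0, 0, 0], [0, 0, 0, 0], [0, 0, 0, 0], [0, 0, 0, 0]]]' --jaw 2.6

```text
clock: 21.1
tool_pos: [0.4753, -0.3004, 0.0278]
orientation: [152.1, 89.9, -21.9]
force: [-0.8, 1.7, 7.3]
opening: 0.0301
```

>>> move_arm --commands '[[[-1, 0, 0, 0], [-3, 0, 0, 0], [-4, 0, 0, 0], [-4, 0, 0, 0], [-1, 0, 0, 0], [0, 0, 0, 0], [0, 0, 0, 0]]]'

```text
clock: 21.8
tool_pos: [0.4743, -0.2999, 0.1564]
orientation: [-56.7, 89.9, 129.3]
force: [-1.4, 0.3, -0.9]
opening: 0.03
```

```bash
python3 -c "
from h import *
plan(tray(-.0008,.060,.13),6.2)"
```

```text
t 21.8 pos [ 0.4743 -0.2999  0.1564] jaw -173.95 open 0.03 F [-1.4  0.3 -0.9] tilt 0.06 j6 18.0
shift cm [  0.15 -22.74 -19.7 ] spin rad -0.003
axes x [-0.001  0.001 -1.   ] y [ 0.105 -0.994 -0.001] z [-0.994 -0.105  0.001]
```

>>> move_arm --commands '[[[0, -3.25, -2.81, 0], [0, -3.25, -2.81, 0], [0, -3.25, -2.81, 0], [0, -3.25, -2.81, 0], [0, -3.25, -2.81, 0], [0, -3.25, -2.81, 0], [0, -3.25, -2.81, 0], [0, 0, 0, 0]]]'

```text
clock: 22.6
tool_pos: [0.648, -0.0494, 0.154]
orientation: [1.8, 89.8, -171.9]
force: [-0.2, -0.1, -1.2]
opening: 0.0296
```

>>> move_arm --commands '[[[2, 0, 0, 0], [2, 0, 0, 0], [0.5, 0, 0, 0], [0, 0, 0, 0], [0, 0, 0, 0]]]'

```text
clock: 23.1
tool_pos: [0.6466, -0.0535, 0.1122]
orientation: [50.3, 90.0, -123.7]
force: [-0.6, 0.2, -0.5]
opening: 0.0297
```

```bash
python3 -c "
from h import *
plan(tray(-.0008,.060,.0275),6.2)"
```

```text
t 23.1 pos [ 0.6466 -0.0535  0.1122] jaw -173.93 open 0.0297 F [-0.6  0.2 -0.5] tilt 0.03 j6 -6.0
shift cm [ 5.97 -0.06  0.03] spin rad -0.002
axes x [-0. -0. -1.] y [ 0.106 -0.994  0.   ] z [-0.994 -0.106  0.   ]
```

>>> move_arm --commands '[[[2, 0, 0.03, 0], [1.5, 0, 0, 0], [0.4, 0, 0, 0], [0.4, 0, 0, 0], [0.3, 0, 0, 0], [0.3, 0, 0, 0], [0, 0, 0, 0]]]'

```text
clock: 23.8
tool_pos: [0.6462, -0.0532, 0.0632]
orientation: [-171.5, 90.0, 14.6]
force: [0.7, 0.7, -1.0]
opening: 0.0299
```

```bash
python3 -c "
from h import *
plan(tray(-.0008,.060,.0275),6.2)"
```

```text
t 23.8 pos [ 0.6462 -0.0532  0.0632] jaw -173.93 open 0.0299 F [ 0.7  0.7 -1. ] tilt 0.01 j6 -6.0
shift cm [ 1.07 -0.03 -0.  ] spin rad -0.002
axes x [ 0.  0. -1.] y [ 0.106 -0.994 -0.   ] z [-0.994 -0.106 -0.   ]
```

>>> move_arm --commands '[[[0.3, 0, 0, 0], [0.3, 0, 0, 0], [0.3, 0, 0, 0], [0.1, 0, 0, 0], [0.1, 0, 0, 0], [0, 0, 0, 0]]]'

```text
clock: 24.4
tool_pos: [0.646, -0.0533, 0.0529]
orientation: [60.5, 90.0, -113.4]
force: [-4.3, 0.7, 6.1]
opening: 0.03
```

>>> move_arm --commands '[[[0, 0, 0, 0], [0, 0, 0, 0], [0, 0, 0, 0], [0, 0, 0, 0]]]' --jaw 4.2

```text
clock: 24.8
tool_pos: [0.6462, -0.0533, 0.0519]
orientation: [11.5, 90.0, -162.4]
force: [0.5, -0.1, -0.3]
opening: 0.042
```

>>> move_arm --commands '[[[-1, 0, 0, 0], [-3, 0, 0, 0], [-4, 0, 0, 0], [-3, 0, 0, 0], [0, 0, 4, 0], [0, 0, 4, 0], [0, 0, 4, 0], [0, 0, 0, 0]]]'

```text
clock: 25.6
tool_pos: [0.5223, -0.0666, 0.1631]
orientation: [-64.0, 89.9, 122.0]
force: [1.4, 0.6, 1.3]
opening: 0.0421
```

```bash
python3 -c "
from h import *
look();plan([.432,.185,.12],29.5)"
```

```text
scene tab [-0.0076  0.1624  0.0425] [0.0088 0.1804 0.0522]
scene high [-0.0078  0.0602  0.0627] [0.0078 0.2218 0.0882]
scene table [ 480.  -167.2] [30.4 31.5] 30.1 
scene table [474.5  62.3] [29.9 32.3] 17.6 
scene table [433.1 185.7] [31.4 29.8] 29.4 
scene tray [651.3 -89.8] [31.9 27.9] 7.5 [0.0002 0.0228 0.    ]
scene table [660.6 -52.1] [ 3.8 26.8] 5.3 
scene tray [646.3 -55.1] [30.8 30.3] 5.9 [-0.001   0.0579  0.    ]
top high [-0.0038  0.2087  0.0839] [0.0038 0.2185 0.0885]
t 25.7 pos [ 0.5267 -0.066   0.1636] jaw -173.91 open 0.0419 F [ 0.6 -0.7  0.8] tilt 0.14 j6 -8.0
shift cm [  4.35 -25.97   6.76] spin rad -0.409
axes x [ 0.002  0.    -1.   ] y [ 0.106 -0.994 -0.   ] z [-0.994 -0.106 -0.002]
```

>>> move_arm --commands '[[[0, -4.33, 1.13, 0], [0, -4.33, 1.13, 0], [0, -4.33, 1.13, 0], [0, -4.33, 1.13, 0], [0, -4.33, 1.13, 0], [0, -4.33, 1.13, 0], [0, 0, 0, 0]]]' --jaw 5

```text
clock: 26.4
tool_pos: [0.4319, 0.1901, 0.1628]
orientation: [-144.7, 89.9, 41.7]
force: [-0.1, 0.1, 0.2]
opening: 0.0503
```

>>> move_arm --commands '[[[1, 0, 0, -0.136], [1, 0, 0, -0.136], [1, 0, 0, -0.136], [0, 0, 0, 0], [0, 0, 0, 0]]]'

```text
clock: 26.9
tool_pos: [0.4326, 0.1854, 0.1323]
orientation: [60.1, 90.0, -90.7]
force: [0.4, -0.3, -0.1]
opening: 0.0499
```

```bash
python3 -c "
from h import *
plan([.4325,.185,.026],29.5)"
```

```text
t 26.9 pos [0.4326 0.1854 0.1323] jaw -150.79 open 0.0499 F [ 0.4 -0.3 -0.1] tilt 0.02 j6 -18.0
shift cm [10.63  0.03  0.02] spin rad -0.005
axes x [-0. -0. -1.] y [ 0.488 -0.873  0.   ] z [-0.873 -0.488  0.   ]
```

>>> move_arm --commands '[[[3, 0, 0.02, -0.005], [3, 0, 0, 0], [3, 0, 0, 0], [1.5, 0, 0, 0], [0, 0, 0, 0], [0, 0, 0, 0]]]'

```text
clock: 27.5
tool_pos: [0.4325, 0.1855, 0.0277]
orientation: [155.1, 90.0, 4.7]
force: [0.1, 0.4, -0.2]
opening: 0.0503
```

>>> move_arm --commands '[[[0, 0, 0, 0], [0, 0, 0, 0], [0, 0, 0, 0], [0, 0, 0, 0], [0, 0, 0, 0]]]' --jaw 2.6

```text
clock: 28.0
tool_pos: [0.4321, 0.1855, 0.0278]
orientation: [-171.1, 89.9, 38.7]
force: [-2.2, -0.5, 7.4]
opening: 0.0298
```

>>> move_arm --commands '[[[-1, 0, 0, 0], [-3, 0, 0, 0], [-4, 0, 0, 0], [-4, 0, 0, 0.137], [-1, 0, 0, 0.137], [0, 0, 0, 0.137], [0, 0, 0, 0]]]'

```text
clock: 28.7
tool_pos: [0.4317, 0.1852, 0.1581]
orientation: [-132.4, 89.9, 53.7]
force: [-0.9, -0.3, -1.3]
opening: 0.0297
```

```bash
python3 -c "
from h import *
plan(tray(-.0008,.098,.13),6.2)"
```

```text
t 28.7 pos [0.4317 0.1852 0.1581] jaw -173.94 open 0.0297 F [-0.9 -0.3 -1.3] tilt 0.09 j6 -41.0
shift cm [  0.31  22.15 -18.81] spin rad -0.002
axes x [ 0.001  0.001 -1.   ] y [ 0.106 -0.994 -0.001] z [-0.994 -0.106 -0.001]
```

>>> move_arm --commands '[[[0, 3.16, -2.69, 0], [0, 3.16, -2.69, 0], [0, 3.16, -2.69, 0], [0, 3.16, -2.69, 0], [0, 3.16, -2.69, 0], [0, 3.16, -2.69, 0], [0, 3.16, -2.69, 0], [0, 0, 0, 0]]]'

```text
clock: 29.5
tool_pos: [0.645, -0.0179, 0.1556]
orientation: [34.7, 89.9, -139.0]
force: [-0.4, -0.0, -1.3]
opening: 0.0301
```

>>> move_arm --commands '[[[2, 0, 0, 0], [2, 0, 0, 0], [0.5, 0, 0, 0], [0, 0, 0, 0], [0, 0, 0, 0]]]'

```text
clock: 30.0
tool_pos: [0.6432, -0.0142, 0.1129]
orientation: [161.2, 90.0, -12.5]
force: [0.1, -0.1, -0.9]
opening: 0.0293
```

```bash
python3 -c "
from h import *
plan(tray(-.0008,.098,.0275),6.2)"
```

```text
t 30.0 pos [ 0.6432 -0.0142  0.1129] jaw -173.71 open 0.0293 F [ 0.1 -0.1 -0.9] tilt 0.04 j6 -10.0
shift cm [6.04 0.08 0.12] spin rad 0.002
axes x [ 0.001 -0.    -1.   ] y [ 0.11  -0.994  0.   ] z [-0.994 -0.11  -0.001]
```

>>> move_arm --commands '[[[1.5, 0.05, 0.11, 0], [1.5, 0, 0, 0], [0.7, 0, 0, 0], [0.4, 0, 0, 0], [0.4, 0, 0, 0], [0.4, 0, 0, 0], [0, 0, 0, 0]]]'

```text
clock: 30.7
tool_pos: [0.6417, -0.0151, 0.0629]
orientation: [0.2, 90.0, -173.6]
force: [-1.1, -0.1, 0.1]
opening: 0.0299
```

```bash
python3 -c "
from h import *
plan(tray(-.0008,.098,.0275),6.2)"
```

```text
t 30.7 pos [ 0.6417 -0.0151  0.0629] jaw -173.81 open 0.0299 F [-1.1 -0.1  0.1] tilt 0.01 j6 -10.0
shift cm [ 1.04  0.02 -0.04] spin rad -0.0
axes x [-0. -0. -1.] y [ 0.108 -0.994  0.   ] z [-0.994 -0.108  0.   ]
```

>>> move_arm --commands '[[[0.3, 0, -0.04, 0], [0.3, 0, 0, 0], [0.3, 0, 0, 0], [0.1, 0, 0, 0], [0.1, 0, 0, 0], [0, 0, 0, 0]]]'

```text
clock: 31.3
tool_pos: [0.6421, -0.0151, 0.0529]
orientation: [88.2, 90.0, -85.6]
force: [-3.3, 0.4, 5.8]
opening: 0.0296
```

>>> move_arm --commands '[[[0, 0, 0, 0], [0, 0, 0, 0], [0, 0, 0, 0], [0, 0, 0, 0]]]' --jaw 4.2

```text
clock: 31.7
tool_pos: [0.6422, -0.0151, 0.0519]
orientation: [24.5, 90.0, -149.3]
force: [-0.4, 0.2, -1.0]
opening: 0.0416
```

>>> move_arm --commands '[[[-1, 0, 0, 0], [-3, 0, 0, 0], [-4, 0, 0, 0], [-3, 0, 0, 0], [0, 0, 4, 0], [0, 0, 4, 0], [0, 0, 4, 0], [0, 0, 0, 0]]]'

```text
clock: 32.5
tool_pos: [0.5184, -0.0287, 0.163]
orientation: [-60.5, 89.9, 125.6]
force: [1.3, 0.5, 0.4]
opening: 0.042
```

```bash
python3 -c "
from h import *
look();plan(tray(-.0008,.172,.1),6.2)
p,d=snap('scene');crop(p,'d1',210,160,370,300,4)"
```

```text
scene tab [-0.0086  0.0102  0.0422] [0.0152 0.1806 0.0516]
scene high [-0.0156  0.0604  0.0626] [0.014  0.2218 0.0879]
scene table [ 480.  -167.4] [31.5 32.4] 38.6 
scene table [473.9  62.1] [30.5 32.6] 12.1 
scene table [664.6 -88.4] [ 3.9 26.1] 5.5 
scene tray [650.9 -89.8] [32.3 28.1] 6.7 [-0.0001  0.0229  0.    ]
scene table [660.7 -52.5] [ 3.5 27.7] 8.3 
scene tray [646.7 -54.4] [31.1 29.8] 3.7 [-0.0006  0.0585  0.    ]
scene table [656.7 -12.2] [ 5.9 29.2] 13.2 
scene tray [642.7 -13.7] [31.9 29.1] 7.7 [-0.0001  0.0994  0.    ]
top high [-0.0036  0.2084  0.0826] [0.0039 0.2185 0.0879]
t 32.6 pos [ 0.5228 -0.028   0.1636] jaw -173.78 open 0.0417 F [ 0.7 -0.1 -0.8] tilt 0.14 j6 -12.0
shift cm [  3.89  -7.38 -12.  ] spin rad 0.0
axes x [ 0.002  0.001 -1.   ] y [ 0.108 -0.994 -0.   ] z [-0.994 -0.108 -0.002]
```

View pics/d1.png

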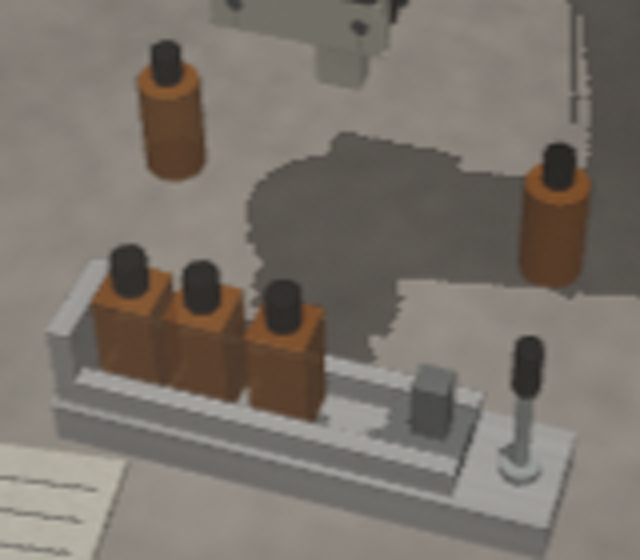

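All three bottles stand in the channel, with gaps at (170,375) and (245,400); the pusher is back and the pin parked. Grip the tab and close the row.

>>> move_arm --commands '[[[0, -2.46, -4, 0], [0, -2.46, -4, 0], [0, -2.46, -4, 0], [0, 0, 0, 0], [0, 0, 0, 0]]]' --jaw 3.2

```text
clock: 33.15
tool_pos: [0.6352, 0.0591, 0.1606]
orientation: [16.6, 89.9, -157.2]
force: [-1.1, -1.5, -0.5]
opening: 0.0319
```

```bash
python3 -c "
from h import *
plan(tray(-.0008,.1715,.0275),6.2)"
```

```text
t 33.1 pos [0.6352 0.0591 0.1606] jaw -173.77 open 0.0319 F [-1.1 -1.5 -0.5] tilt 0.12 j6 -17.0
shift cm [10.81  0.11  0.09] spin rad 0.0
axes x [-0.002 -0.001 -1.   ] y [ 0.108 -0.994  0.001] z [-0.994 -0.108  0.002]
```

>>> move_arm --commands '[[[3, 0.11, 0.09, 0], [3, 0, 0, 0], [3, 0, 0, 0], [1.8, 0, 0, 0], [0, 0, 0, 0], [0, 0, 0, 0]]]'

```text
clock: 33.75
tool_pos: [0.6336, 0.0567, 0.0546]
orientation: [96.8, 90.0, -77.0]
force: [0.1, -0.4, 0.6]
opening: 0.0322
```

>>> move_arm --commands '[[[0, 0, 0, 0], [0, 0, 0, 0], [0, 0, 0, 0], [0, 0, 0, 0], [0, 0, 0, 0]]]' --jaw 1.2

```text
clock: 34.25
tool_pos: [0.6342, 0.0574, 0.0553]
orientation: [-175.6, 89.9, 10.6]
force: [-1.0, 0.4, 6.3]
opening: 0.0161
```

```bash
python3 -c "
from h import *
plan(tray(-.0008,.112,.0275),6.2)"
```

```text
t 34.2 pos [0.6342 0.0574 0.0553] jaw -173.78 open 0.0161 F [-1.   0.4  6.3] tilt 0.11 j6 -17.0
shift cm [ 0.28  5.9  -0.01] spin rad 0.0
axes x [ 0.002  0.    -1.   ] y [ 0.108 -0.994 -0.   ] z [-0.994 -0.108 -0.002]
```

>>> move_arm --commands '[[[0, 0.7, 0, 0], [0, 0.7, 0, 0], [0, 0.7, 0, 0], [0, 0.7, 0, 0], [0, 0.7, 0, 0], [0, 0.7, 0, 0], [0, 0.6, 0, 0], [0, 0, 0, 0]]]'

```text
clock: 35.05
tool_pos: [0.6396, 0.0089, 0.0553]
orientation: [173.4, 89.9, -0.4]
force: [-0.1, -2.1, 5.8]
opening: 0.0159
```

>>> move_arm --commands '[[[0, 0.3, 0, 0], [0, 0.3, 0, 0], [0, 0.2, 0, 0], [0, 0.1, 0, 0], [0, 0.1, 0, 0], [0, 0, 0, 0], [0, 0, 0, 0]]]'

```text
clock: 35.75
tool_pos: [0.6406, -0.0001, 0.0553]
orientation: [-174.8, 89.9, 11.4]
force: [-1.4, 1.9, 5.7]
opening: 0.0157
```

```bash
python3 -c "
from h import *
plan(tray(-.0008,.112,.0275),6.2)"
```

```text
t 35.8 pos [ 6.406e-01 -1.000e-04  5.530e-02] jaw -173.78 open 0.0157 F [-1.4  1.9  5.7] tilt 0.12 j6 -11.0
shift cm [0.28 0.12 0.01] spin rad 0.0
axes x [ 0.002  0.    -1.   ] y [ 0.108 -0.994 -0.   ] z [-0.994 -0.108 -0.002]
```

Not tight yet: y force is only 1.9 N and ~1 mm remains. I'll press on gently.

>>> move_arm --commands '[[[0, 0.1, 0, 0], [0, 0.1, 0, 0], [0, 0, 0, 0], [0, 0, 0, 0]]]'

```text
clock: 36.15
tool_pos: [0.6408, -0.0021, 0.0553]
orientation: [-173.2, 89.9, 13.1]
force: [-1.2, 1.5, 5.6]
opening: 0.0157
```

>>> move_arm --commands '[[[0, 0.1, 0, 0], [0, 0, 0, 0], [0, 0, 0, 0]]]'

```text
clock: 36.45
tool_pos: [0.6408, -0.0024, 0.0553]
orientation: [-157.2, 89.9, 29.0]
force: [-1.0, 4.2, 7.4]
opening: 0.0154
```

>>> move_arm --commands '[[[0, 0.1, 0, 0], [0, 0, 0, 0], [0, 0, 0, 0]]]'

```text
clock: 36.75
tool_pos: [0.6408, -0.0025, 0.0553]
orientation: [-142.6, 89.8, 43.6]
force: [-3.2, 10.2, 7.8]
opening: 0.0156
```

>>> move_arm --commands '[[[0, 0, 0, 0], [0, 0, 0, 0], [0, 0, 0, 0], [0, 0, 0, 0]]]' --jaw 3.5

```text
clock: 37.15
tool_pos: [0.6399, -0.0049, 0.0538]
orientation: [18.9, 90.0, -155.0]
force: [0.1, -1.2, -0.0]
opening: 0.034
```

>>> move_arm --commands '[[[-1, 0, 0, 0], [-3, 0, 0, 0], [-4, 0, 0, 0], [-3, 0, 0, 0], [0, 0, 4, 0], [0, 0, 4, 0], [0, 0, 4, 0], [0, 0, 0, 0]]]'

```text
clock: 37.95
tool_pos: [0.5163, -0.0184, 0.165]
orientation: [-52.3, 89.9, 133.9]
force: [1.3, -0.5, 0.9]
opening: 0.0346
```

```bash
python3 -c "
from h import *
look();plan([.6302,.1022,.15],6.2)
p,d=snap('scene');crop(p,'d2',210,160,370,300,4)"
```

```text
scene tab [-0.0075  0.1032  0.0421] [0.0086 0.1205 0.0521]
scene high [-0.0097  0.0624  0.062 ] [0.0156 0.2218 0.0886]
scene table [ 480.3 -167.3] [29.  32.6] 42.2 
scene table [473.7  62.1] [30.7 32.1] 20.7 
scene table [661.9 -64.6] [ 6.7 84.5] 8.4 
scene tray [648.4 -67.1] [31.2 88. ] 5.8 [-0.0002  0.0457  0.    ]
top high [-0.0017  0.2099  0.0851] [0.0037 0.2182 0.0882]
t 38.0 pos [ 0.5207 -0.0176  0.1655] jaw -173.79 open 0.0351 F [0.4 0.3 1.6] tilt 0.13 j6 -13.0
shift cm [  1.58 -10.72 -12.18] spin rad 0.0
axes x [ 0.002  0.    -1.   ] y [ 0.108 -0.994 -0.   ] z [-0.994 -0.108 -0.002]
```

View pics/d2.png

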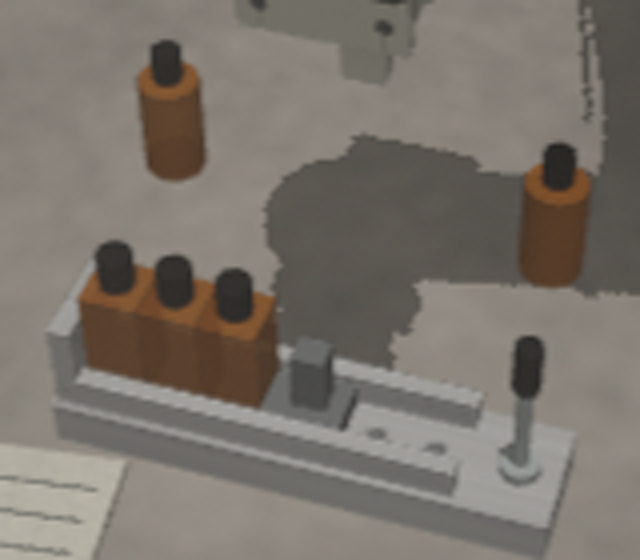

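The row is tight (tab at 0.112, so the gap is 0.090) and hole 3 at (378,433) is clear. Fetch the pin.

>>> move_arm --commands '[[[0, -2.68, -3.05, 0], [0, -2.68, -3.05, 0], [0, -2.68, -3.05, 0], [0, -2.68, -3.05, 0], [0, 0, 0, 0], [0, 0, 0, 0]]]'

```text
clock: 38.7
tool_pos: [0.6314, 0.103, 0.1628]
orientation: [20.7, 89.9, -153.1]
force: [-0.3, 0.2, 0.0]
opening: 0.0352
```

```bash
python3 -c "
from h import *
plan([.6302,.1022,.078],6.2)"
```

```text
t 38.7 pos [0.6314 0.103  0.1628] jaw -173.77 open 0.0352 F [-0.3  0.2  0. ] tilt 0.1 j6 -20.0
shift cm [8.48 0.06 0.11] spin rad 0.0
axes x [-0.002 -0.001 -1.   ] y [ 0.108 -0.994  0.001] z [-0.994 -0.108  0.002]
```

>>> move_arm --commands '[[[3, 0.06, 0.14, 0], [3, 0, 0, 0], [1.5, 0, 0, 0], [1, 0, 0, 0], [0, 0, 0, 0], [0, 0, 0, 0]]]'

```text
clock: 39.3
tool_pos: [0.6297, 0.1013, 0.0799]
orientation: [177.8, 89.9, 4.0]
force: [-1.5, 0.6, 0.2]
opening: 0.0346
```

>>> move_arm --commands '[[[0, 0, 0, 0], [0, 0, 0, 0], [0, 0, 0, 0], [0, 0, 0, 0], [0, 0, 0, 0], [0, 0, 0, 0]]]' --jaw 0.8

```text
clock: 39.9
tool_pos: [0.6296, 0.1017, 0.0797]
orientation: [-175.5, 89.9, 10.7]
force: [-1.5, 0.0, 4.1]
opening: 0.0134
```

```bash
python3 -c "
from h import *
plan(tray(-.0005,.216,.053),6.2)"
```

```text
t 39.9 pos [0.6296 0.1017 0.0797] jaw -173.79 open 0.0134 F [-1.5  0.   4.1] tilt 0.05 j6 -20.0
shift cm [ 0.17 -0.04 -0.02] spin rad 0.0
axes x [ 0.001  0.    -1.   ] y [ 0.108 -0.994 -0.   ] z [-0.994 -0.108 -0.001]
```

>>> move_arm --commands '[[[-0.5, 0, 0, 0], [-1, 0, 0, 0], [-2, 0, 0, 0], [-1, 0, 0, 0], [0, 0, 0, 0], [0, 0, 0, 0]]]'

```text
clock: 40.5
tool_pos: [0.629, 0.1016, 0.124]
orientation: [-99.8, 90.0, 86.4]
force: [-0.0, -0.3, -0.8]
opening: 0.0131
```

```bash
python3 -c "
from h import *
plan(tray(-.0005,.144,.098),6.2)"
```

```text
t 40.5 pos [0.629  0.1016 0.124 ] jaw -173.83 open 0.0131 F [-0.  -0.3 -0.8] tilt 0.02 j6 -20.0
shift cm [ 0.09  7.15 -0.08] spin rad -0.0
axes x [ 0.  0. -1.] y [ 0.108 -0.994 -0.   ] z [-0.994 -0.108 -0.   ]
```

>>> move_arm --commands '[[[0, 2, 0, 0], [0, 3, 0, 0], [0, 2.2, 0, 0], [0, 0, 0, 0], [0, 0, 0, 0], [0, 0, 0, 0]]]'

```text
clock: 41.1
tool_pos: [0.6367, 0.0304, 0.1235]
orientation: [2.0, 90.0, -171.8]
force: [-0.5, 0.4, -0.7]
opening: 0.0135
```

```bash
python3 -c "
from h import *
plan([.6375,.0301,.0785],6.2)"
```

```text
t 41.1 pos [0.6367 0.0304 0.1235] jaw -173.8 open 0.0135 F [-0.5  0.4 -0.7] tilt 0.04 j6 -14.0
shift cm [ 4.5   0.04 -0.08] spin rad -0.0
axes x [-0.001 -0.    -1.   ] y [ 0.108 -0.994  0.   ] z [-0.994 -0.108  0.001]
```

>>> move_arm --commands '[[[1, 0.03, -0.03, 0], [0.9, 0, 0, 0], [0.3, 0, 0, 0], [0.3, 0, 0, 0], [0.2, 0, 0, 0], [0, 0, 0, 0], [0, 0, 0, 0]]]'

```text
clock: 41.8
tool_pos: [0.6375, 0.0297, 0.0973]
orientation: [175.0, 90.0, 1.2]
force: [-0.3, -0.6, -0.8]
opening: 0.0135
```

```bash
python3 -c "
from h import *
plan([.6375,.0301,.0785],6.2)"
```

```text
t 41.8 pos [0.6375 0.0297 0.0973] jaw -173.81 open 0.0135 F [-0.3 -0.6 -0.8] tilt 0.02 j6 -14.0
shift cm [ 1.88 -0.04 -0.01] spin rad -0.0
axes x [ 0.  0. -1.] y [ 0.108 -0.994  0.   ] z [-0.994 -0.108 -0.   ]
```

Already ~4 mm into the hole without force. On down.

>>> move_arm --commands '[[[0.4, -0.02, 0, 0], [0.4, 0, 0, 0], [0.4, 0, 0, 0], [0.4, 0, 0, 0], [0.1, 0, 0, 0], [0, 0, 0, 0]]]'

```text
clock: 42.4
tool_pos: [0.6372, 0.0298, 0.0799]
orientation: [19.4, 90.0, -154.5]
force: [-0.7, -0.4, -1.0]
opening: 0.0134
```

>>> move_arm --commands '[[[0.1, 0, 0, 0], [0, 0, 0, 0], [0, 0, 0, 0]]]'

```text
clock: 42.7
tool_pos: [0.6375, 0.0299, 0.0796]
orientation: [174.4, 90.0, 0.6]
force: [-1.5, -0.1, 5.7]
opening: 0.013
```

>>> move_arm --commands '[[[0.05, 0, 0, 0], [0, 0, 0, 0]]]'

```text
clock: 42.9
tool_pos: [0.6377, 0.0299, 0.0797]
orientation: [172.3, 89.9, -1.5]
force: [-2.5, -0.2, 8.6]
opening: 0.0134
```

>>> move_arm --commands '[[[0, 0, 0, 0], [0, 0, 0, 0], [0, 0, 0, 0], [0, 0, 0, 0]]]' --jaw 3.5

```text
clock: 43.3
tool_pos: [0.6371, 0.0299, 0.0782]
orientation: [4.2, 90.0, -169.6]
force: [-0.9, -0.7, 0.7]
opening: 0.0343
```

>>> move_arm --commands '[[[-1, 0, 0, 0], [-3, 0, 0, 0], [-4, 0, 0, 0], [-3, 0, 0, 0], [0, 0, 4, 0], [0, 0, 4, 0], [0, 0, 4, 0], [0, 0, 0, 0]]]'

```text
clock: 44.1
tool_pos: [0.5137, 0.0161, 0.1896]
orientation: [-81.3, 89.9, 104.9]
force: [1.4, 0.1, 1.0]
opening: 0.0349
```

```bash
python3 -c "
from h import *
look()
p,d=snap('scene');crop(p,'e2',210,160,370,300,4)"
```

```text
scene tab [-0.0137  0.0891  0.0423] [0.0082 0.1464 0.0556]
scene high [-0.0098  0.0602  0.062 ] [0.0141 0.1498 0.0878]
scene table [ 480.2 -167.1] [30.5 31.5] 29.4 
scene table [473.9  62.1] [30.2 32.4] 15.7 
scene table [662. -65.] [ 5.6 86. ] 7.9 
scene tray [648.7 -66.8] [31.5 87.5] 7.0 [0.0001 0.046  0.    ]
top table [ 478.5 -170.6] [33.5 32.7] 88.9
```

View pics/e2.png

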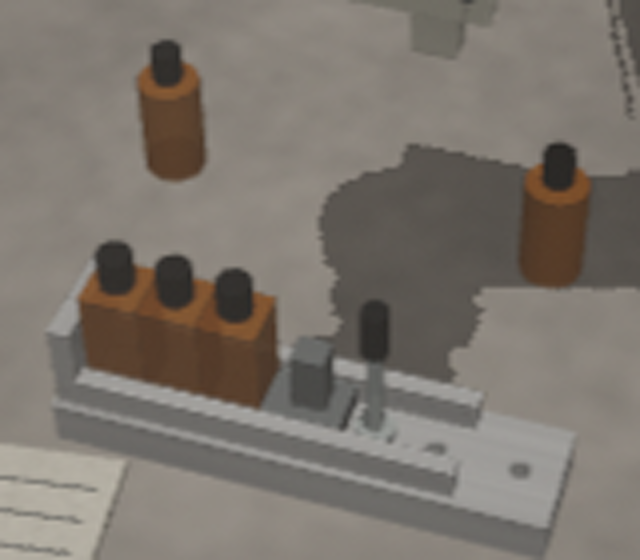

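The pin stands home in hole 3 (375,425), right behind the pusher. The row is tight, the park hole is empty, and the round bottles have not moved. Handing in.

```bash
python3 -c "
from plant import *
print(close_job())"
```

```text
the job is handed in; nothing more can be done
None
```

The tray is restocked and locked, and I handed the job in at about 44 s of the 210 s allowed. No verdict was reported.

I parked the pin, slid the pusher fully back and stood all three square bottles in the channel. Then I closed them into a row and put the pin in hole 3.

**Last checks**
- **Bottles:** the three form one block about 88 mm long against the stop (90 mm nominal). They are square to the walls, with their tops at the height for standing on the channel floor.
- **Pusher:** measured before the pin went in, its gap was about 0.090 m, which matches three bottles.
- **Pin:** at release its height matched the seated reading in the parking hole. Its top stands 88 mm above the channel floor, against 86 mm nominal.
- **Round bottles:** both read where they were at the start, within a few millimetres of measuring noise.

**What went wrong or disagreed**
- **First bottle:** it landed on a wall top with about 24 N, because the tool was 1.8 mm off the channel's mid-line. I lifted it, corrected from both cameras and it went in cleanly.
- **Cameras:** the two cameras differed by about 3 mm across the tray. I resolved this with the pin's position measured in the gripper.

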